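# Fit the spare hanger arm from its roofed bay

### The job

Draw the loose L-shaped hanger arm with the upturned tip out of its narrow bay through the front opening of the storage rack. Hook its two claws into the free pair of slots in the white stand's panel, then press it down until the spring catch snaps out over its back plate, and let go. Leave everything else where it is.

Things in the scene. Friction and masses are not known exactly. Their poses are not given: they have to be found in the camera images.
- hanger_grip (a point): Grip point of the loose hanger arm: mid-width, half-way up its bar, 14 mm from the tip's outer end. Aluminium L, 0.22 kg, 20 mm wide (y); x runs from tip to back plate, z up. Here: bar x -14..+103, z -11..+11 mm; upturned tip x -14..-8, up to z +22; back plate x +103..+111, z -11..+89; slim brace from bar (x +66) up to plate (z +52). Tip end sticks out of its bay
- hanger: Same part and axes, origin 48 mm on along x and 11 mm below the grip point; at the start bar flat on a bay floor, x into the bay, tip 47-56 mm out of the rack's face. Two claws behind the back plate, 10 mm wide, seen from the grip point: necks x +111..+119, z +11..+21 and +61..+71; hooks behind them x +119..+127, z +1..+21 and +51..+71 mm: 8 mm gap for the stand's 5 mm panel
- rack: Grey rack, fixed, 150 (x) x 250 (y) x 174 mm tall; origin centre of underside, x to its closed back, front face at x -75. Three bays at y -75, 0, +75 mm open only to the front: 30 mm wide, floor z 50, ceiling z 162, 144 deep. Roof overhangs the face by 24 mm, tip boxes on it to z 238: a vertical tool is blocked, lean it back 25 to 40 degrees; pull parts out to -x
- stand: White slotted stand, fixed; origin centre of underside, x into it. Upright panel 170 mm wide (y), 240 tall, 5 thick, front face at x -60 mm; base plate 12 mm thick reaching 10 mm before it. Free slot column at y -45 mm; on column y +45 mm an identical hanger arm is already fixed
- slot (a point): Centre of the lower free slot, on the panel's front face, stand's axes (x into the panel). Slot 18 mm wide, z -15..+15 mm; a second one is centred 50 mm above. Hold the claws level with the slots (grip point 15 mm above seat, 5 mm play), push in until the back plate meets the panel, then press down 15 mm until the necks rest on the slots' lower edges
- seat (a point): Where the grip point is when the hanger arm is fully home on the stand, axes of hanger and stand then parallel; 111 mm before the panel's front face, 101 mm above the table. Hung there it has play: up to 3 mm out from the panel, 4 mm sideways, 3 degrees of sag
- catch (a joint): Spring catch: steel plunger, 10 mm diameter, sticking 5 mm out of the panel 97 mm above seat on the same column. Value in m: 0 = out, 0.005 = flush. The back plate pushes it in (3 N) as the claws enter; it rubs, so the arm needs a light press down, and snaps out over the top of the back plate in the last 3 mm of the way down
- tipbox_a: tip box on the rack roof, 85 x 120 mm, 64 mm tall, loose; origin at centre of underside
- tipbox_b: second tip box, same as the first, beside it on the rack roof
- bottle: reagent bottle, 56 mm diameter, 130 mm tall, standing between rack and stand; origin at centre of underside
- tube_tray: open tray of capped tubes, 110 x 200 mm, 75 mm tall, off to the left; origin at centre of underside
- beaker: glass beaker, 70 mm diameter, 90 mm tall, off to the right; origin at centre of underside
- marker: marker pen, 130 mm long, 13 mm thick, lying on the bench before rack and stand; origin at centre of underside
- rod: bystander in one bay of the rack: round 16 mm steel rod on a flat 22 mm wide foot, 26 mm tall in all, 120 mm long, no upturned tip, no claws; part of it may stick out of its bay; origin on underside
- bar: bystander in another bay of the rack: plain flat bar 125 x 24 x 12 mm, no upturned tip; part of it may stick out of its bay; origin on underside

How it is judged:
On the way, in this order (a step that is already met when the one before it is completed fails the run):
1. the hanger arm is drawn right out of its bay (x of hanger_grip in the frame of rack below -0.2 m), for 0.1 s.
2. both claws are through the slots and the back plate pushes the catch in (x of hanger_grip in the frame of seat between -0.006 and 0.005 m and y of hanger_grip in the frame of seat between -0.009 and 0.009 m and z of hanger_grip in the frame of seat between 0.001 and 0.024 m and value of joint catch above 0.002 m), for 0.05 s.
At the end, for the whole second after the job is handed in: The hanger arm is at rest with its claws hooked in the free slots: gripping point within 8 mm of the seat in x and y and 13 mm below to 6 mm above it, level and straight within 7 degrees, catch out again over the back plate (below 1.5 mm) (x of hanger_grip in the frame of seat between -0.008 and 0.005 m and y of hanger_grip in the frame of seat between -0.008 and 0.008 m and z of hanger_grip in the frame of seat between -0.013 and 0.006 m and value of joint catch below 0.0015 m and angle between hanger_grip's own z axis and vertical below 0.12 rad and angle between the x axis of hanger_grip and the x axis of seat, either way round below 0.15 rad and linear speed of hanger below 0.02 m/s); the robot touches nothing.
It fails at once if a bystander was moved by more than 30 mm (distance of any of tipbox_a, tipbox_b, bottle, tube_tray, beaker, marker, rod, bar from where it was at the start of the episode above 0.03 m).
It also fails if it takes over 56 s, if anything falls off the work surface, if the arm or the gripper's body presses on something with over 40 N, if the wrist force passes 120 N, or if a joint passes its speed limit or range.

### The arm

A 6-joint arm with a two-finger parallel gripper is mounted at the origin on the work surface. World frame = base frame: x ahead of the robot, y to its left, z up, the work surface at z = 0. Lengths are in m, angles in rad, forces in N, time in s.
With the tool pointing down it reaches from about 0.3 to 0.95 m from the base axis. Payload 3.1 kg.
Tool frame: the origin (TCP) lies at the very end of the fingers, on their centre line; the grasp point (between the pads) lies 19 mm behind it; z points along the fingers, y is the direction in which the jaws open and shut (so a half turn about z gives the same grasp; the last joint's range is limited). The gripper opens to 85 mm and grips with 20 to 120 N. Pads are 22 mm wide; open, the fingers measure 114 mm over their backs; the gripper's body (76 mm by 85 mm) begins 54 mm behind the grasp point. The pads swing forward as they close: fully open they stand 13 mm farther back than shut.
Start: joints at [-1.303, 0.308, 1.634, -0, 1.2, -0.07], TCP at [0.207, -0.59, 0.231] pointing down, gripper open.
Joint ranges: [-3.06, 3.06], [-0.79, 1.96], [0.05, 2.63], [-1.19, 4.34], [0.05, 2.64], [-2.94, 2.94]. Speed limits (rad/s): [2.79, 2.79, 3.14, 3.14, 3.14, 3.14].

### API

Orientations are given as a unit quaternion [x, y, z, w].
In Python, from plant import manip, eyes, ticket gives the robot as it stands.
- The arm moves only by the tool step_arm, never from a script. Its arguments are lists of equal length, an entry for each row: "linear": the shift along the tool's x, y, z in mm, a list of three; "rotation": the turn, a rotation vector about the tool's x, y, z in degrees, a list of three; "jaw": the finger opening in mm, from 0 to 85.4. A call has 1 to 10 rows; each row is the pose to reach, as a shift and turn from the pose commanded when the call began, along the tool's axes at that moment; what a row does not reach only later rows make up. A row lasts 1/8 s, in which the tool goes at most 62.5 mm and 10.7 degrees, less where a joint would pass 70% of its speed; a pose out of reach is approached as far as the arm can. A call with a gripper value outside its range is refused whole. The fingers move at their own pace and stop on an object; "grip_force" is the grip in N (left out, the last holds). Time passes only in rows, so rows that repeat a pose let the fingers close. It gives the time, the measured TCP pose, the force and the opening at its end, in the units of the state.
- manip.state(): the state, without advancing time (a new reading comes with each control period).
- eyes.camera(name): name is "scene" or "top" or "wrist"; returns a dict with "image" (384x512x3 uint8, red, green, blue), "z_map" (384x512 float32, m along the optical axis (not along the pixel's ray), 0 where there is no reading), "fx", "fy", "cx", "cy" (pixels), "extrinsics" (4x4, takes a point from camera to world coordinates). Camera axes: x right, y down, z forward; pixel columns grow to the right and rows downward; lengths in m; the calibration is good to about 2 mm. A picture is of the moment at which its call begins.
- ticket.job_done(): hands the job in, once; it reports no verdict.
The state is a dict: "time_s": time; "q": joint angles; "joint_vel": joint speeds; "joint_efforts": joint torques, N m; "ee_pos": TCP position; "ee_rot": TCP orientation; "contact_force": force on the tool from outside, world axes, zero at the start; "ft_torque": the same for the moment, N m; "gripper_width": finger opening in m.
Only numpy, scipy, OpenCV 4.12 (cv2) and the standard library are available. Lean on these libraries where they do the work, as an engineer would, in place of code of your own. Each camera call takes 0.05 s, during which the arm holds its last target.

## Working session

There is one attempt and no reset: what is moved stays moved. The work goes in short steps, Python scripts to look and compute and a tool call to move; the robot and the scene stay as the last step left them, time stands still between calls to the robot, and variables do not carry over. Pictures are saved under pics/ and viewed, and the job is handed in when it is done.

Besides the shell and the picture viewer there is one more tool, called after ">>>" as a command line: name --argument value ..., lists and objects as JSON in quotes. step_arm: Moves the arm, as the interface text tells. Its arguments: {"type":"object","properties":{"linear":{"type":"array"},"rotation":{"type":"array"},"jaw":{"type":"array"},"grip_force":{"type":"number"}},"required":["linear","rotation","jaw"]}

```bash
ls; mkdir -p pics; cat > h.py <<'E'
import numpy as np,cv2,pickle
from plant import manip,eyes,ticket
def snap(name,tag):
    c=eyes.camera(name); pickle.dump(c,open(f'pics/{tag}.pkl','wb'))
    cv2.imwrite(f'pics/{tag}.png',c['image'][:,:,::-1]); return c
def load(tag): return pickle.load(open(f'pics/{tag}.pkl','rb'))
def ray(c,u,v):
    d=np.array([(u-c['cx'])/c['fx'],(v-c['cy'])/c['fy'],1]); E=np.array(c['extrinsics']); return E[:3,3],E[:3,:3]@d
def onz(c,u,v,z):
    o,d=ray(c,u,v); return o+d*(z-o[2])/d[2]
def dep(c,u,v):
    o,d=ray(c,u,v); return o+d*c['z_map'][int(round(v)),int(round(u))]
def proj(c,p):
    E=np.array(c['extrinsics']); q=E[:3,:3].T@(np.array(p)-E[:3,3]); return np.array([c['cx']+c['fx']*q[0]/q[2],c['cy']+c['fy']*q[1]/q[2]])
def cloud(c):
    v,u=np.mgrid[:384,:512]; z=c['z_map']; E=np.array(c['extrinsics'])
    P=np.stack([(u-c['cx'])/c['fx']*z,(v-c['cy'])/c['fy']*z,z],-1); return P@E[:3,:3].T+E[:3,3]
E
python3 - <<'E'
from h import *
for n in ['scene','top','wrist']:
    c=snap(n,n+'0'); print(n,c['fx'],c['cx'],np.round(c['extrinsics'],3).tolist())
print(manip.state())
E
```

```text
pics
scene 390.03464041446597 249.00153720362263 [[-0.747, -0.561, 0.357, 0.089], [-0.665, 0.642, -0.381, 0.568], [-0.015, -0.522, -0.853, 1.422], [0.0, 0.0, 0.0, 1.0]]
top 468.5913422900822 249.8241146788557 [[-0.023, -0.997, 0.071, 0.482], [-1.0, 0.023, -0.0, 0.009], [-0.001, -0.071, -0.997, 2.057], [0.0, 0.0, 0.0, 1.0]]
wrist 301.0897633912747 253.42237125353952 [[0.331, -0.892, -0.307, 0.286], [-0.944, -0.314, -0.105, -0.561], [-0.003, 0.324, -0.946, 0.374], [0.0, 0.0, 0.0, 1.0]]
{'time_s': 0.15, 'q': array([-1.30270245e+00,  3.08834931e-01,  1.63488793e+00, -1.17313837e-05,
        1.19971348e+00, -6.97034259e-02]), 'joint_vel': array([ 0.00163694, -0.00281017, -0.00391496, -0.00122466,  0.00080287,
        0.00189367]), 'joint_efforts': array([-3.03892011e-04, -4.15802300e+01, -2.77146488e+01, -1.46938064e-04,
        6.04108645e-03, -9.21219794e-06]), 'ee_pos': array([ 0.20692757, -0.58906261,  0.23029522]), 'ee_rot': array([ 9.85769721e-01,  1.68098804e-01, -9.67304706e-05, -9.16773397e-04]), 'contact_force': array([ 0.05276964,  0.63675648, -0.05490411]), 'ft_torque': array([-0.00474478,  0.04673223, -0.0104562 ]), 'gripper_width': 0.08542118406886703}
```

View pics/scene0.png

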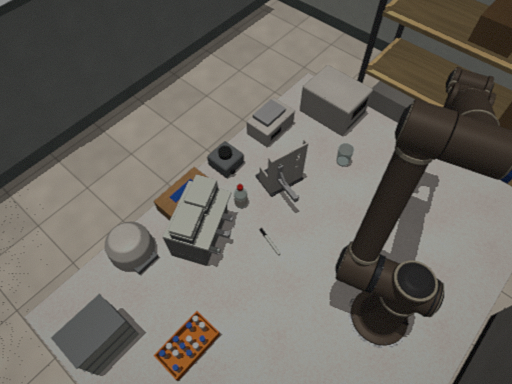

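View pics/top0.png

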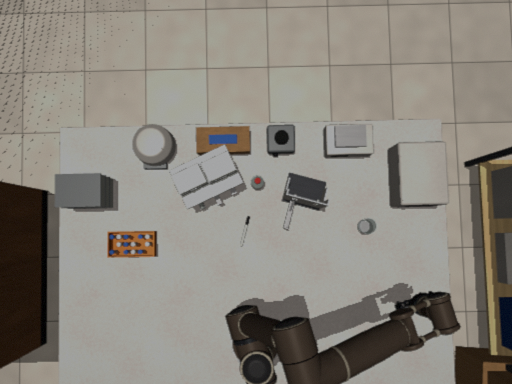

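View pics/wrist0.png

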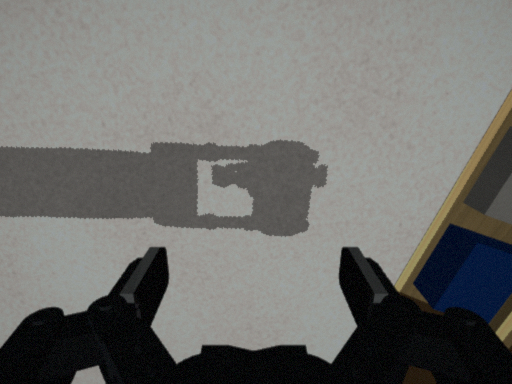

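The top view shows the rack at about (207,178), the stand at (305,190), the bottle at (258,183) and the marker at (245,232). I'll enlarge both views.

```bash
python3 - <<'E'
from h import *
t=load('top0');s=load('scene0')
a=cv2.resize(t['image'][135:255,160:340],None,fx=4.4,fy=4.4,interpolation=cv2.INTER_CUBIC)
cv2.imwrite('pics/tz.png',a[:,:,::-1])
b=cv2.resize(s['image'][130:270,150:330],None,fx=4.2,fy=4.2,interpolation=cv2.INTER_CUBIC)
cv2.imwrite('pics/sz.png',b[:,:,::-1])
for u,v in [(207,178),(190,170),(305,190),(258,183),(245,230),(290,220),(222,200)]:
    print(u,v,np.round(dep(t,u,v),3))
E
```

```text
207 178 [0.689 0.175 0.233]
190 170 [0.721 0.24  0.238]
305 190 [ 0.651 -0.234  0.01 ]
258 183 [ 0.674 -0.026  0.137]
245 230 [0.482 0.033 0.019]
290 220 [ 0.522 -0.166 -0.012]
222 200 [0.616 0.131 0.   ]
```

View pics/tz.png

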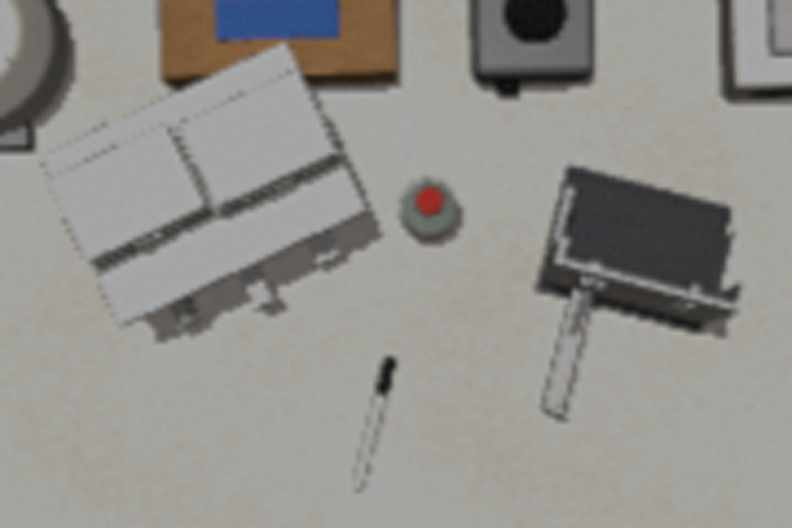

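View pics/sz.png

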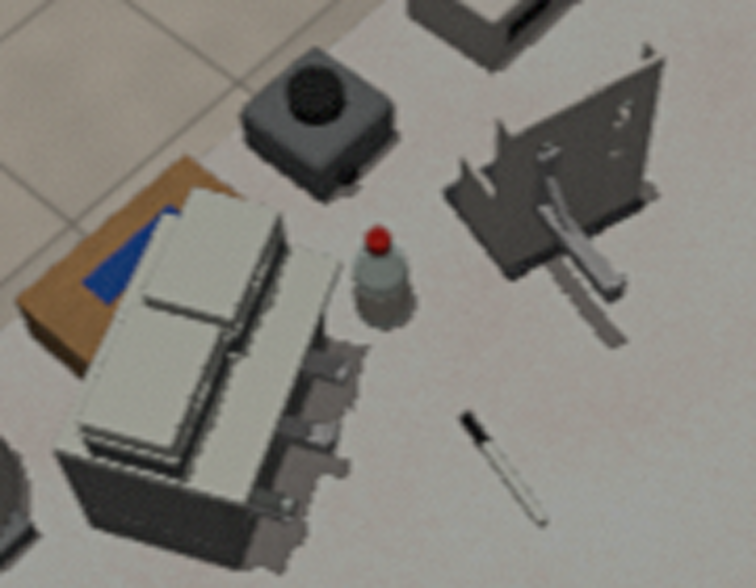

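```bash
python3 - <<'E'
from h import *
t=load('top0');s=load('scene0')
f=lambda a,b:(160+a/4.4,135+b/4.4)
g=lambda a,b:(150+a/4.2,130+b/4.2)
for n,p,z in [('roofL',f(123,326),.174),('roofR',f(380,214),.174)]: print(n,onz(t,*p,z))
for n,p,z in [('roofL',g(243,503),.174),('roofR',g(340,262),.174)]: print(n,onz(s,*p,z))
L=onz(t,*f(123,326),.174);R=onz(t,*f(380,214),.174)
d=L-R; print('w',np.linalg.norm(d),'yaw',np.degrees(np.arctan2(-d[0],d[1])))
# panel top edge in top: 
L=onz(t,*f(557,258),.24);R=onz(t,*f(738,306),.24)
d=L-R; print('panel',L,R,np.linalg.norm(d),'yaw',np.degrees(np.arctan2(-d[0],d[1])))
for p in [(265,285),(185,310),(330,250)]: print(onz(t,*f(*p),.08))
for tt in (t,s):
  P=cloud(tt)
  m=(P[...,2]>.165)&(P[...,2]<.183)&(P[...,0]>.5)&(P[...,0]<.85)&(P[...,1]>-.0)&(P[...,1]<.4)
  q=P[m]; print(len(q),q.min(0),q.max(0), q[:,2].mean()); r=cv2.minAreaRect(q[:,:2].astype(np.float32)); print(r,cv2.boxPoints(r))
  m=(P[...,2]>.03)&(P[...,2]<.25)&(P[...,0]>.5)&(P[...,0]<.8)&(P[...,1]>-.4)&(P[...,1]<-.1)
  q=P[m]; print(len(q),q.min(0),q.max(0))
E
```

```text
roofL [0.57133605 0.25858563 0.174     ]
roofR [0.66872802 0.02144555 0.174     ]
roofL [0.57253308 0.26781522 0.174     ]
roofR [0.67225793 0.04383861 0.174     ]
w 0.2563603164814946 yaw 22.327654608026556
panel [ 0.61953183 -0.13450704  0.24      ] [ 0.5734033  -0.29291292  0.24      ] 0.1649856561461004 yaw -16.235806094773277
[0.61207368 0.13407683 0.08      ]
[0.58979172 0.21131582 0.08      ]
[0.64436995 0.07093543 0.08      ]
1161 [0.57533561 0.03892817 0.16500321] [0.83010011 0.33279039 0.18299209] 0.1741346279644662
((0.7028234004974365, 0.18618306517601013), (0.1756880134344101, 0.2496536821126938), 24.207164764404297) [[0.57152    0.26401445]
 [0.67388725 0.03631309]
 [0.83412683 0.10835168]
 [0.73175955 0.33605304]]
589 [ 0.50292968 -0.39935269  0.03011215] [ 0.79981377 -0.13045454  0.24985701]
1259 [0.57448925 0.04190481 0.1652603 ] [0.83131004 0.33674994 0.1827803 ] 0.17405820054195156
((0.7028154730796814, 0.18881572782993317), (0.17664262652397156, 0.2535870671272278), 23.88205909729004) [[0.5707232  0.26899594]
 [0.6733892  0.03712081]
 [0.83490777 0.10863551]
 [0.73224175 0.34051064]]
1506 [ 0.50053967 -0.39935525  0.0303869 ] [ 0.7999815  -0.1246402   0.24614617]
```

```bash
cat >> h.py <<'E'
from scipy.spatial.transform import Rotation as Ro
def tool(yaw,lean):
    y=np.radians(yaw);l=np.radians(lean);c,s=np.cos(y),np.sin(y)
    z=np.array([np.sin(l)*c,np.sin(l)*s,-np.cos(l)]);x=np.array([-np.cos(l)*c,-np.cos(l)*s,-np.sin(l)])
    return np.stack([x,np.cross(z,x),z],1)
def rel(p,R,st=None):
    st=st or manip.state(); R0=Ro.from_quat(st['ee_rot']).as_matrix()
    d=R0.T@(np.array(p)-st['ee_pos'])*1000; rv=Ro.from_matrix(R0.T@R).as_rotvec(degrees=True)
    print('lin',np.round(d,1).tolist(),'rot',np.round(rv,2).tolist())
E
python3 - <<'E'
from h import *
rel((.33,-.27,.3),tool(110-180,0))
st=manip.state()
st2=dict(ee_pos=np.array((.33,-.27,.3)),ee_rot=Ro.from_matrix(tool(-70,0)).as_quat())
rel((.476,.087,.15),tool(24,32),st2)
E
```

```text
lin [221.9, -260.4, -69.2] rot [-0.08, -0.09, -90.65]
lin [285.5, 259.3, 150.0] rot [-26.18, -24.41, -91.31]
```

>>> step_arm --linear '[[22, -26, -40], [44, -52, -69], [67, -78, -69], [89, -104, -69], [111, -130, -69], [133, -156, -69], [155, -182, -69], [178, -208, -69], [200, -234, -69], [222, -260, -69]]' --rotation '[[0, 0, -9], [0, 0, -18], [0, 0, -27], [0, 0, -36], [0, 0, -45], [0, 0, -54], [0, 0, -63], [0, 0, -72], [0, 0, -81], [0, 0, -90.5]]' --jaw '[85, 80, 75, 70, 65, 60, 55, 50, 50, 50]'

```text
time_s: 1.4
ee_pos: [0.3305, -0.2696, 0.3]
ee_rot: [0.572, 0.82, 0.0, -0.0]
contact_force: [0.1, -0.2, 0.6]
gripper_width: 0.0501
```

```bash
python3 - <<'E'
from h import *
st=manip.state(); print(st['time_s'],st['q'],st['ee_pos'])
rel((.476,.087,.15),tool(24,32),st)
E
```

```text
1.4 [-7.86452621e-01 -1.54616198e-01  1.99042492e+00  1.22115404e-04
  1.30605697e+00 -1.13825724e+00] [ 0.33049083 -0.26955233  0.30002869]
lin [284.5, 259.5, 150.1] rot [-26.13, -24.45, -91.16]
```

>>> step_arm --linear '[[28, 26, 0], [57, 52, 0], [85, 78, 0], [114, 104, 20], [142, 130, 40], [171, 156, 60], [199, 182, 85], [228, 208, 110], [256, 234, 130], [284.5, 259.5, 150]]' --rotation '[[-2.6, -2.4, -9.1], [-5.2, -4.9, -18.2], [-7.8, -7.3, -27.3], [-10.5, -9.8, -36.5], [-13.1, -12.2, -45.6], [-15.7, -14.7, -54.7], [-18.3, -17.1, -63.8], [-20.9, -19.6, -72.9], [-23.5, -22, -82], [-26.1, -24.5, -91.2]]' --jaw '[50, 50, 50, 50, 50, 50, 50, 50, 50, 50]'

```text
time_s: 2.65
ee_pos: [0.4769, 0.0841, 0.1509]
ee_rot: [-0.196, 0.941, 0.056, 0.269]
contact_force: [-0.5, 0.8, 0.4]
gripper_width: 0.0499
```

```bash
python3 - <<'E'
from h import *
c=snap('wrist','w1')
st=manip.state(); print(st['time_s'],st['q'],st['ee_pos'],st['contact_force'])
rel((.476,.087,.15),tool(24,32),st)
cv2.imwrite('pics/w1z.png',cv2.resize(c['image'],(800,600))[:,:,::-1])
E
```

```text
2.7 [-0.07951853 -0.10398876  2.39808457  0.6466786   0.43069181 -2.60280993] [0.47492318 0.08586583 0.14770656] [-1.43470448 -1.00460776 -0.25950237]
lin [-2.4, 0.6, -1.2] rot [0.04, -0.34, -0.18]
```

View pics/w1z.png

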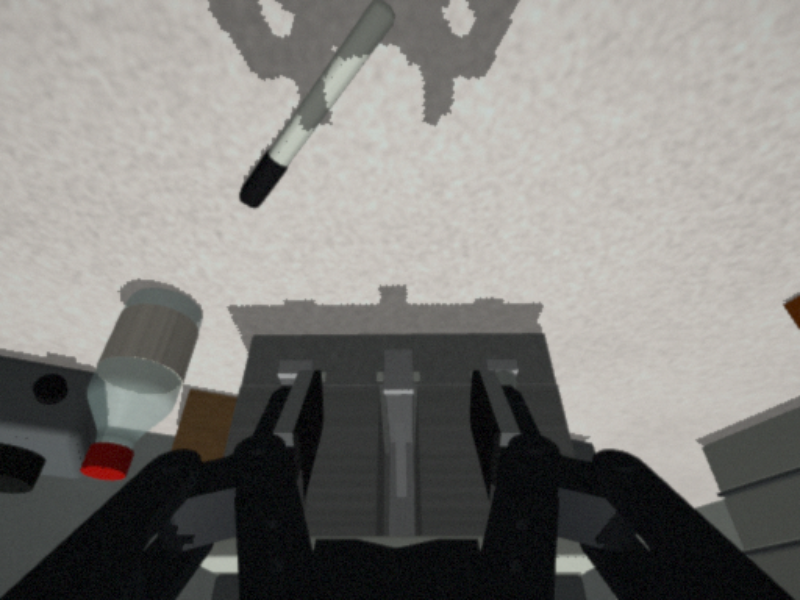

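```bash
python3 - <<'E'
from h import *
c=load('w1')
a=c['image'][170:350,140:370][::-1,::-1]
a=np.clip(cv2.resize(a,None,fx=3.3,fy=3.3,interpolation=cv2.INTER_CUBIC).astype(float)*1.8,0,255).astype(np.uint8)
cv2.imwrite('pics/w1c.png',a[:,:,::-1])
E
```

```text
(no output)
```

View pics/w1c.png

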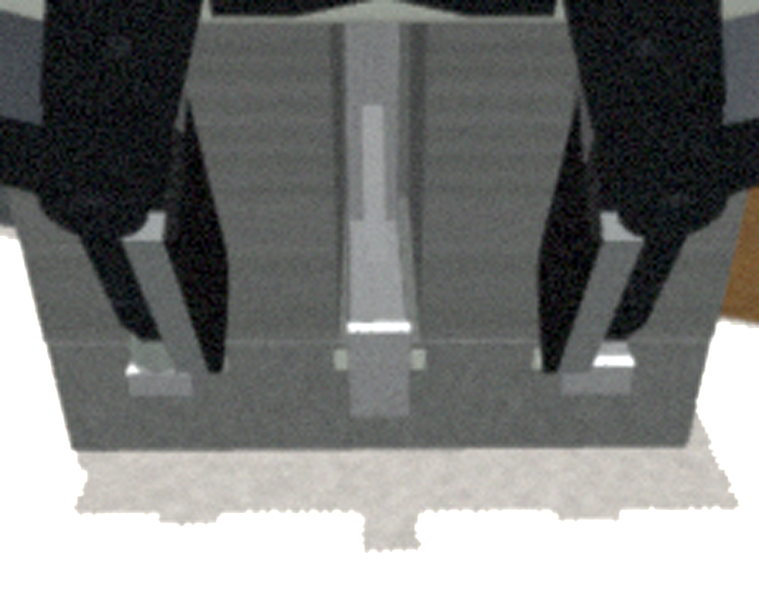

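```bash
python3 - <<'E'
from h import *
c=load('w1');t=load('top0')
g=lambda x,y:(369-x/3.3,349-y/3.3)
for n,p in [('faceC',(379,372)),('faceTop',(379,340)),('faceBot',(380,405)),('barTop',(380,280))]:
    print(n,np.round(dep(c,*g(*p)),4))
for n,p,z in [('topL',(348,329),.083),('topR',(410,329),.083),('botL',(351,416),.05),('botR',(409,416),.05)]:
    print(n,np.round(onz(c,*g(*p),z),4))
# rack bottom front corners z=0 and floor edges (bay floor z .05 front): 
for n,p,z in [('rbL',(73,450),0),('rbR',(688,447),0),('flL',(48,342),.05),('flR',(712,342),.05)]:
    print(n,np.round(onz(c,*g(*p),z),4))
P=cloud(c)
# face plane: points with z<.045,near rack
m=(P[...,2]>.01)&(P[...,2]<.045)&(P[...,0]>.55)&(P[...,0]<.8)&(P[...,1]>.02)&(P[...,1]<.32)
q=P[m]; 
l=cv2.fitLine(q[:,:2].astype(np.float32),cv2.DIST_HUBER,0,.01,.01).ravel(); print(len(q),l,np.degrees(np.arctan2(l[0],-l[1])), np.degrees(np.arctan2(-l[0],l[1])))
# two-view triangulation of tip top edge: top view
a=t['image'][185:215,205:250]; cv2.imwrite('pics/tt.png',cv2.resize(a,None,fx=16,fy=16,interpolation=cv2.INTER_NEAREST)[:,:,::-1])
print(proj(t,(.6,.14,.083)))
E
```

```text
faceC [0.596  0.1372 0.0692]
faceTop [0.5968 0.1375 0.08  ]
faceBot [0.5965 0.1371 0.0567]
barTop [0.6498 0.1603 0.0731]
topL [0.5945 0.147  0.083 ]
topR [0.6021 0.1293 0.083 ]
botL [0.5962 0.1475 0.05  ]
botR [0.6039 0.1298 0.05  ]
rbL [0.599  0.2743 0.    ]
rbR [0.7002 0.0455 0.    ]
flL [0.5976 0.2727 0.05  ]
flR [0.6957 0.0454 0.05  ]
3626 [ 0.40904307 -0.91251504  0.64620364  0.16060477] 24.144737 -155.85527
[218.8307072  202.61402671]
```

View pics/tt.png

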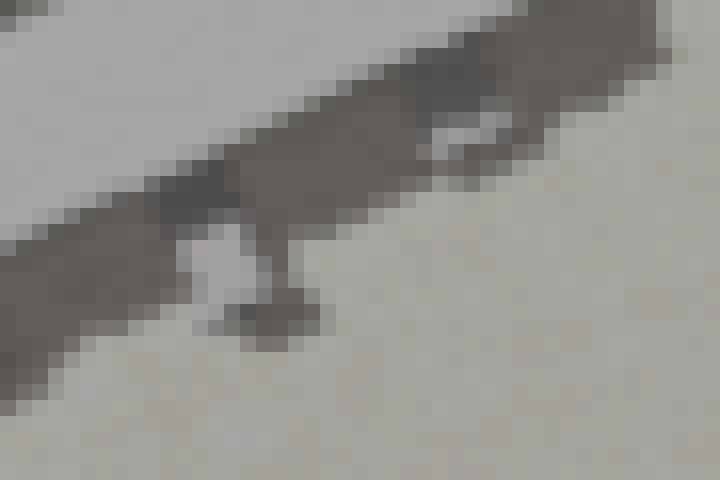

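```bash
python3 - <<'E'
from h import *
R=tool(24.1,32);g=np.array([.611,.1437,.061])
T=g+.019*R[:,2]; print(T)
rel(T-.07*R[:,2],R); rel(T,R)
E
```

```text
[0.62019084 0.14781126 0.04488709]
lin [-80.0, -2.4, 100.4] rot [-0.01, -0.34, -0.27]
lin [-80.5, -2.4, 170.4] rot [-0.01, -0.34, -0.27]
```

>>> step_arm --linear '[[-40, -1.2, 40], [-80, -2.4, 80], [-80.5, -2.4, 100], [-80.5, -2.4, 100]]' --rotation '[[0, -0.3, -0.2], [0, -0.3, -0.2], [0, -0.3, -0.2], [0, -0.3, -0.2]]' --jaw '[48, 48, 48, 48]'

```text
time_s: 3.2
ee_pos: [0.5886, 0.1288, 0.1075]
ee_rot: [-0.194, 0.941, 0.057, 0.27]
contact_force: [-0.8, 0.6, -0.5]
gripper_width: 0.048
```

```bash
python3 - <<'E'
from h import *
c=snap('wrist','w2')
st=manip.state(); print(st['time_s'],st['q'],st['ee_pos'],st['contact_force'])
R=tool(24.1,32);g=np.array([.611,.1437,.061])
T=g+.019*R[:,2]; rel(T,R)
cv2.imwrite('pics/w2z.png',cv2.resize(c['image'],(800,600))[::-1,::-1,::-1])
E
```

```text
3.25 [ 0.04092577  0.21272535  2.17306001  0.71295662  0.29735702 -2.57525538] [0.58833727 0.12848629 0.10818866] [ 0.00945924  0.78880173 -1.28250748]
lin [2.3, 5.0, 73.2] rot [-0.3, 0.03, -0.7]
```

View pics/w2z.png

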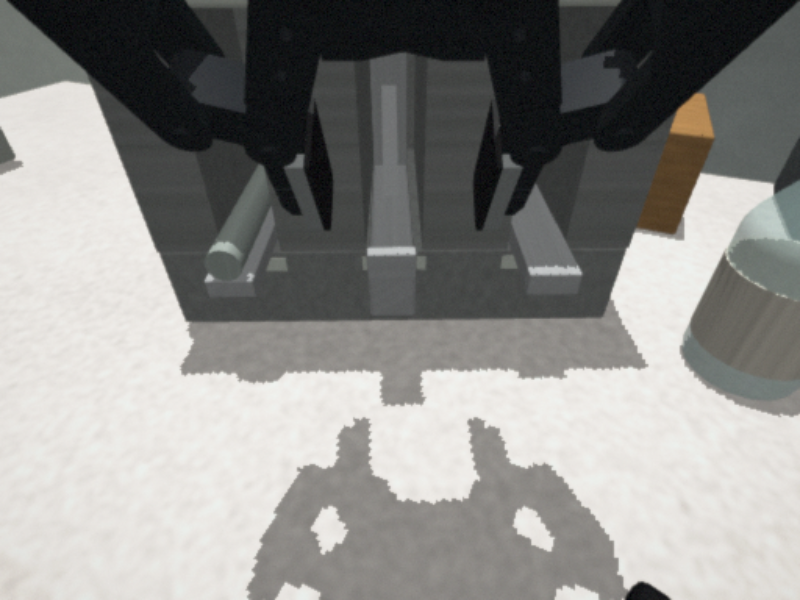

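```bash
python3 - <<'E'
from h import *
c=load('w2')
g=lambda x,y:(511-x*512/800,383-y*384/600)
for n,p in [('faceC',(392,285)),('barTop',(391,210))]: print(n,np.round(dep(c,*g(*p)),4))
for n,p,z in [('topL',(367,252),.083),('topR',(416,252),.083),('botL',(371,316),.05),('botR',(415,314),.05)]: print(n,np.round(onz(c,*g(*p),z),4))
st=manip.state(); print(st['ee_pos'],st['time_s'])
R=tool(24.1,26);gp=np.array([.611,.1437,.061])
T=gp+.019*R[:,2]; rel(T-.06*R[:,2],R); rel(T,R)
E
```

```text
faceC [0.5959 0.1371 0.0694]
barTop [0.6482 0.1613 0.0734]
topL [0.5956 0.1478 0.083 ]
topR [0.6033 0.1296 0.083 ]
botL [0.5947 0.1472 0.05  ]
botR [0.6037 0.1298 0.05  ]
[0.58833727 0.12848629 0.10818866] 3.25
lin [-2.0, 4.7, 13.5] rot [-0.27, 6.03, -0.72]
lin [4.3, 5.0, 73.1] rot [-0.27, 6.03, -0.72]
```

>>> step_arm --linear '[[-2, 4.7, 13], [-2, 4.7, 13], [-2, 4.7, 13]]' --rotation '[[-0.3, 6, -0.7], [-0.3, 6, -0.7], [-0.3, 6, -0.7]]' --jaw '[46, 46, 46]'

```text
time_s: 3.62
ee_pos: [0.5953, 0.1359, 0.1004]
ee_rot: [-0.203, 0.952, 0.047, 0.222]
contact_force: [-0.1, -0.8, 0.3]
gripper_width: 0.0459
```

```bash
python3 - <<'E'
from h import *
st=manip.state(); print(st['time_s'],st['q'],st['ee_pos'],st['contact_force'])
R=tool(24.1,26);gp=np.array([.6115,.144,.061])
T=gp+.019*R[:,2]; rel(T,R)
E
```

```text
3.625 [ 0.07547509  0.25672977  2.09186098  0.40406929  0.3869565  -2.25995186] [0.59531172 0.13585269 0.10035276] [-0.14025223 -0.76881175  0.33619476]
lin [1.2, 0.9, 62.3] rot [-0.07, 0.23, 0.01]
```

>>> step_arm --linear '[[0.5, 0.5, 25], [1, 1, 50], [1, 1, 62], [1, 1, 62]]' --rotation '[[0, 0.2, 0], [0, 0.2, 0], [0, 0.2, 0], [0, 0.2, 0]]' --jaw '[46, 46, 46, 46]'

```text
time_s: 4.12
ee_pos: [0.6183, 0.1476, 0.0426]
ee_rot: [-0.203, 0.953, 0.047, 0.219]
contact_force: [-0.0, -0.3, -0.2]
gripper_width: 0.0457
```

```bash
python3 - <<'E'
from h import *
c=snap('wrist','w3')
st=manip.state(); print(st['time_s'],st['q'],st['ee_pos'],st['contact_force'])
R=tool(24.1,26);gp=np.array([.6115,.144,.061])
T=gp+.019*R[:,2]; rel(T,R)
cv2.imwrite('pics/w3z.png',cv2.resize(c['image'],(800,600))[::-1,::-1,::-1])
E
```

```text
4.175 [ 0.09601981  0.40609605  2.04271047  0.49901672  0.29472734 -2.34527039] [0.61876966 0.14761145 0.0433003 ] [ 0.73784658 -0.39029827 -0.29570179]
lin [-0.5, -0.3, -0.5] rot [-0.03, -0.05, -0.0]
```

View pics/w3z.png

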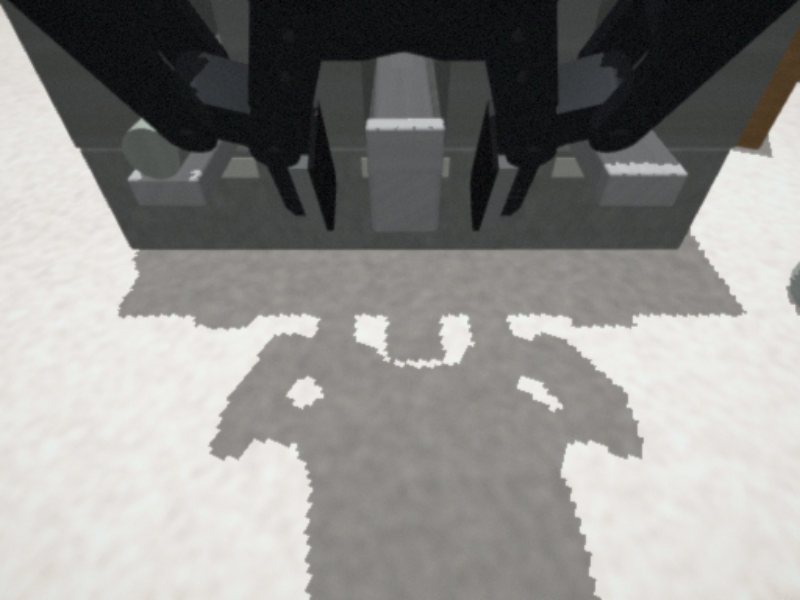

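>>> step_arm --linear '[[0, 0, 0], [0, 0, 0], [0, 0, 0], [0, 0, 0], [0, 0, 0], [0, 0, 0]]' --rotation '[[0, 0, 0], [0, 0, 0], [0, 0, 0], [0, 0, 0], [0, 0, 0], [0, 0, 0]]' --jaw '[30, 15, 10, 10, 10, 10]' --grip_force 100

```text
time_s: 4.92
ee_pos: [0.6195, 0.1479, 0.0443]
ee_rot: [-0.204, 0.953, 0.047, 0.221]
contact_force: [-4.4, -1.6, 6.3]
gripper_width: 0.0185
```

```bash
python3 - <<'E'
from h import *
st=manip.state(); print(st['time_s'],st['q'],st['ee_pos'],st['contact_force'],st['gripper_width'])
R0=Ro.from_quat(st['ee_rot']).as_matrix(); a=np.radians(24.1);ax=np.array([np.cos(a),np.sin(a),0])
up=np.array([0,0,1])
for v in [.004*up, -.1*ax+.006*up, -.19*ax+.012*up]: print(np.round(R0.T@v*1000,1))
print(R0[:,2],'lean',np.degrees(np.arccos(-R0[2,2])))
E
```

```text
4.925 [ 0.09627662  0.40493813  2.0419947   0.49918136  0.29475579 -2.34550243] [0.61954838 0.14786675 0.0443474 ] [-4.39414133 -1.6276749   6.33281045] 0.018456024763091432
[-1.8 -0.  -3.6]
[ 87.2  -0.  -49.3]
[165.4  -0.  -94.2]
[ 0.4012671   0.1784668  -0.89840654] lean 26.050601690161233
```

>>> step_arm --linear '[[-1.8, 0, -3.6], [7, 0, -8.5], [24.6, 0, -17.2], [42, 0, -26], [59.6, 0, -34.8], [77, 0, -43.5], [95, 0, -52.5], [112.5, 0, -61], [130, 0, -70], [130, 0, -70]]' --rotation '[[0, 0, 0], [0, 0, 0], [0, 0, 0], [0, 0, 0], [0, 0, 0], [0, 0, 0], [0, 0, 0], [0, 0, 0], [0, 0, 0], [0, 0, 0]]' --jaw '[10, 10, 10, 10, 10, 10, 10, 10, 10, 10]' --grip_force 100

```text
time_s: 6.18
ee_pos: [0.4816, 0.0874, 0.048]
ee_rot: [-0.203, 0.953, 0.047, 0.218]
contact_force: [0.8, -0.2, -2.7]
gripper_width: 0.0183
```

```bash
python3 - <<'E'
from h import *
c=snap('wrist','w4');snap('scene','s4')
st=manip.state(); print(st['time_s'],st['q'],st['ee_pos'],st['contact_force'],st['gripper_width'])
cv2.imwrite('pics/w4z.png',cv2.resize(c['image'],(800,600))[::-1,::-1,::-1])
cv2.imwrite('pics/s4z.png',cv2.resize(load('s4')['image'][130:270,150:330],None,fx=4.2,fy=4.2,interpolation=cv2.INTER_CUBIC)[:,:,::-1])
E
```

```text
6.275 [-0.03486615  0.1815485   2.35519933  0.7970456   0.2711635  -2.76395392] [0.48459164 0.08745335 0.04923251] [ 0.47383437  0.07059073 -1.87643756] 0.018783179242325688
```

View pics/w4z.png

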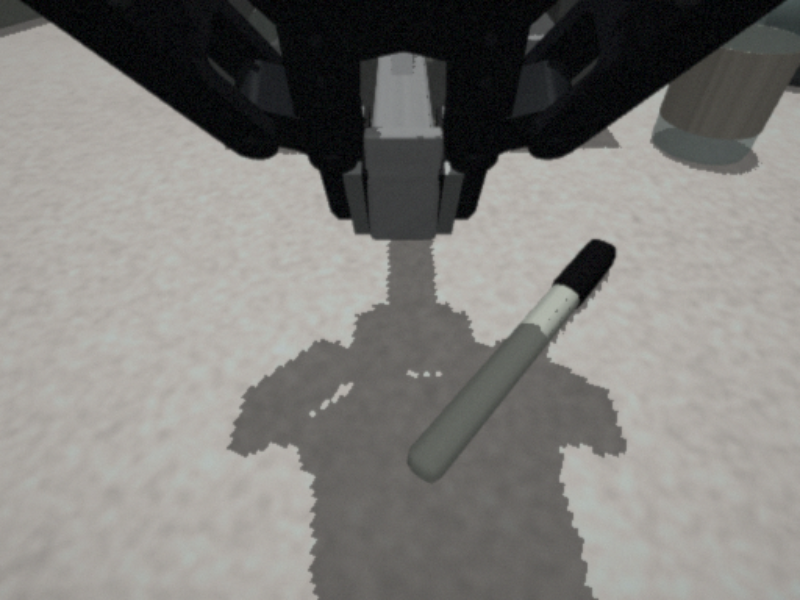

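View pics/s4z.png

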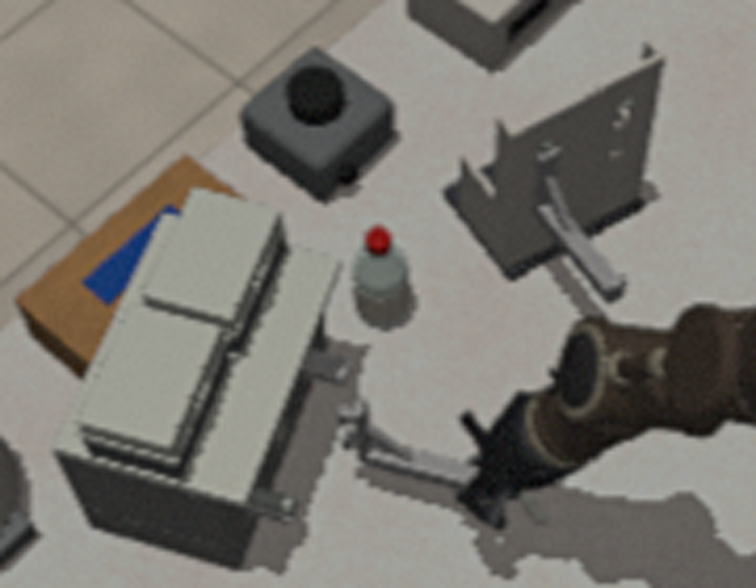

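The hanger is out of the bay and held level. In the wrist view its tip is at (403,185) between the pads, and the bottle and marker haven't moved. Next I'll lift it, turn toward the stand and measure the stand.

```bash
python3 - <<'E'
from h import *
rel((.46,.06,.20),tool(20,26))
rel((.42,-.06,.26),tool(-4,28))
s=load('s4'); P=cloud(s)
a=cv2.resize(s['image'][135:205,250:320],None,fx=8.5,fy=8.5,interpolation=cv2.INTER_CUBIC)
cv2.imwrite('pics/s4p.png',np.clip(a.astype(float)*1.7,0,255).astype(np.uint8)[:,:,::-1])
E
```

```text
lin [-35.8, -15.2, -150.3] rot [1.73, -0.02, 3.69]
lin [14.8, -108.5, -241.5] rot [12.68, -1.97, 25.04]
```

View pics/s4p.png

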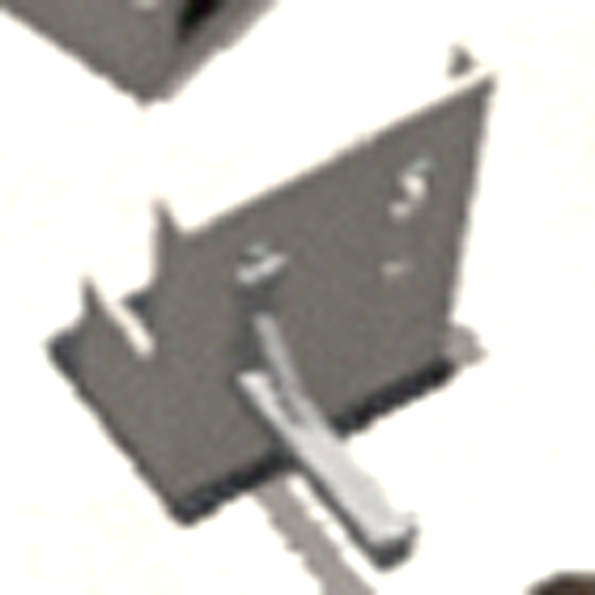

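>>> step_arm --linear '[[-9, -4, -37], [-18, -8, -75], [-27, -12, -112], [-36, -15, -150], [-19, -45, -180], [-3, -75, -210], [15, -108, -241], [15, -108.5, -241.5], [15, -108.5, -241.5]]' --rotation '[[0.5, 0, 1], [1, 0, 2], [1.4, 0, 3], [1.7, 0, 3.7], [5.5, -0.5, 11], [9, -1, 18], [12.7, -2, 25], [12.7, -2, 25], [12.7, -2, 25]]' --jaw '[10, 10, 10, 10, 10, 10, 10, 10, 10]' --grip_force 100

```text
time_s: 7.4
ee_pos: [0.4199, -0.0597, 0.2598]
ee_rot: [0.033, 0.97, -0.008, 0.242]
contact_force: [0.3, 0.2, -1.9]
gripper_width: 0.0187
```

```bash
python3 - <<'E'
from h import *
c=snap('wrist','w5')
st=manip.state(); print(st['time_s'],st['q'],st['ee_pos'],st['contact_force'],st['gripper_width'])
cv2.imwrite('pics/w5z.png',cv2.resize(c['image'],(800,600))[::-1,::-1,::-1])
E
```

```text
7.45 [-0.33860716 -0.45788109  2.36266079  0.18132503  0.7730008  -1.94174306] [ 0.41969435 -0.05932422  0.25915467] [ 0.94891266  0.65504549 -2.57950448] 0.018568738721867758
```

View pics/w5z.png

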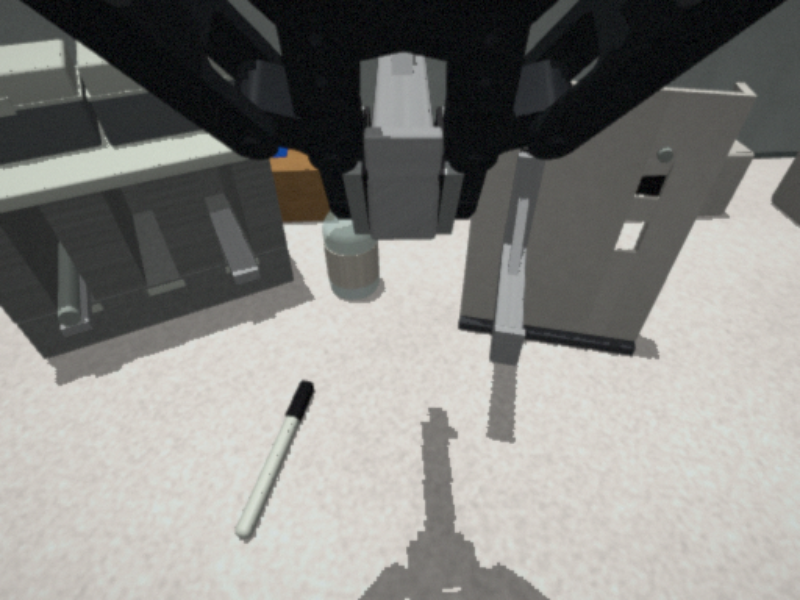

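The view shows both free slots, upper at (651,185) and lower at (630,236), with the catch at (665,155) above them. I'll fit the panel plane next.

```bash
python3 - <<'E'
from h import *
c=load('w5')
P=cloud(c)[::-1,::-1]
a=c['image'][::-1,::-1][40:240,280:500]
cv2.imwrite('pics/w5p.png',np.clip(cv2.resize(a,None,fx=3.6,fy=3,interpolation=cv2.INTER_CUBIC).astype(float)*1.4,0,255).astype(np.uint8)[:,:,::-1])
# panel region px (rotated): right of the hanger
reg=P[100:205,350:420].reshape(-1,3)
reg=reg[(reg[:,2]>.03)&(reg[:,2]<.235)&(reg[:,0]<.7)]
for i in range(5):
    m=reg.mean(0);u,s,vt=np.linalg.svd(reg-m,full_matrices=False);n=vt[2]; n*=np.sign(n[0]); r=(reg-m)@n; reg=reg[np.abs(r)<max(.002,2*r.std())]
print(len(reg),n,m,r.std(),'yaw',np.degrees(np.arctan2(n[1],n[0])))
np.save('pics/plane.npy',np.r_[n,m])
E
```

```text
6675 [ 0.96040638 -0.27860081 -0.0010828 ] [ 0.58826542 -0.23321727  0.11853496] 0.0006927824064383688 yaw -16.17672412361488
```

View pics/w5p.png

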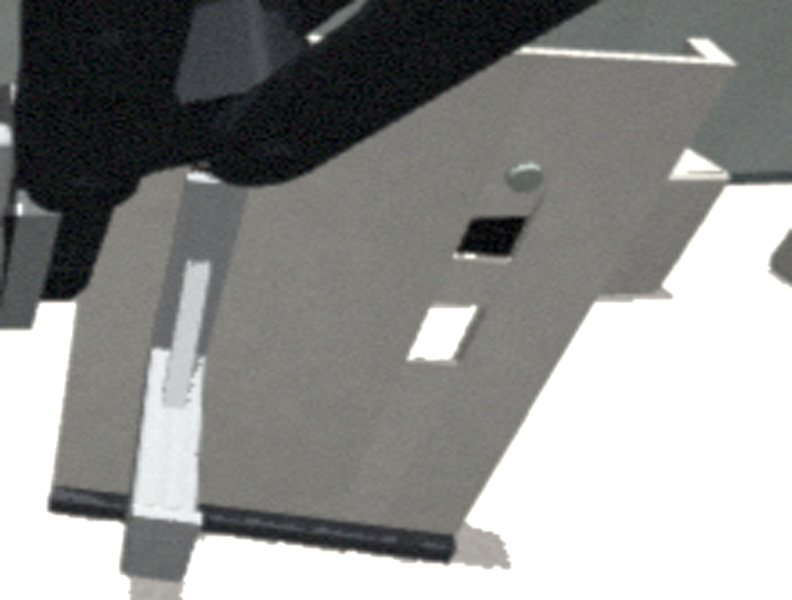

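```bash
python3 - <<'E'
from h import *
c=load('w5'); pl=np.load('pics/plane.npy'); n=pl[:3].copy();m=pl[3:]; n[2]=0;n/=np.linalg.norm(n)
yax=np.array([-n[1],n[0],0])
def hit(x,y):
    u=511-(280+x/3.6-.5+.14); v=383-(40+y/3-.5+.17)
    o,d=ray(c,u,v); return o+d*((m-o)@n)/(d@n)
R={}
for k,p in dict(lTL=(432,304),lTR=(481,305),lBR=(462,362),lBL=(407,361),uTL=(473,218),uTR=(528,217),uBR=(511,260),uBL=(455,258),catch=(524,178),topR=(735,63),botR=(455,537),botL=(50,487)).items():
    h=hit(*p);R[k]=h; print(k,np.round(h,4),'y',round((h-m)@yax*1000,1),'z',round(h[2]*1000,1))
L=np.mean([R[k] for k in('lTL','lTR','lBR','lBL')],0);U=np.mean([R[k] for k in('uTL','uTR','uBR','uBL')],0)
print('L',L,'U',U)
yc=np.mean([(L-m)@yax,(U-m)@yax]); F=m+yc*yax-((m-m)@n)*n; F[2]=0
seat=F-.111*n; seat[2]=.101
yaw=np.degrees(np.arctan2(n[1],n[0])); print('seat',seat,yaw)
# check on grip: tip of the held hanger in this view
np.save('pics/seat.npy',np.r_[seat,yaw])
E
```

```text
lTL [ 0.5844 -0.2467  0.1421] y -14.0 z 142.1
lTR [ 0.5801 -0.2614  0.1437] y -29.4 z 143.7
lBR [ 0.5792 -0.2643  0.1154] y -32.4 z 115.4
lBL [ 0.5843 -0.2469  0.1131] y -14.3 z 113.1
uTL [ 0.5842 -0.2472  0.1808] y -14.6 z 180.8
uTR [ 0.5798 -0.2623  0.1829] y -30.3 z 182.9
uBR [ 0.5795 -0.2636  0.1647] y -31.6 z 164.7
uBL [ 0.5842 -0.2473  0.1635] y -14.6 z 163.5
catch [ 0.5816 -0.256   0.1979] y -23.8 z 197.9
topR [ 0.5709 -0.2932  0.2416] y -62.4 z 241.6
botR [ 0.5706 -0.294   0.0115] y -63.2 z 11.5
botL [ 0.6181 -0.1303  0.0113] y 107.1 z 11.3
L [ 0.58199476 -0.25483378  0.12858806] U [ 0.58191995 -0.25509168  0.17300501]
seat [ 0.47535218 -0.22403802  0.101     ] -16.176724123614875
```

```bash
python3 - <<'E'
from h import *
c=load('w5');st=manip.state()
Pc=cloud(c)[::-1,::-1]
R0=Ro.from_quat(st['ee_rot']).as_matrix();T=st['ee_pos']
a=c['image'][::-1,::-1][25:165,215:300]
cv2.imwrite('pics/w5h.png',np.clip(cv2.resize(a,None,fx=4.2,fy=4.2,interpolation=cv2.INTER_CUBIC).astype(float)*1.6,0,255).astype(np.uint8)[:,:,::-1])
f=Pc[95:145,242:272].reshape(-1,3); mm=f.mean(0);u,s,vt=np.linalg.svd(f-mm,full_matrices=False);n=vt[2]*np.sign(vt[2][0]);print('face',mm,n,'yaw',np.degrees(np.arctan2(n[1],n[0])),'pitch',np.degrees(np.arcsin(n[2])))
rn=np.abs((f-mm)@n).max();print(rn)
b=Pc[60:78,246:266].reshape(-1,3);print('bartop',b.mean(0),b[:,2].min(),b[:,2].max(), b[:,0].min(),b[:,0].max())
mb=b.mean(0);u,s,vt=np.linalg.svd(b-mb,full_matrices=False);print('n',vt[2])
E
```

```text
face [ 0.39345178 -0.05711921  0.28437678] [0.07244135 0.9973497  0.00676973] yaw 85.84568209432959 pitch 0.3878801515599906
0.006592596017277148
bartop [ 0.43726755 -0.05949087  0.2895484 ] 0.28828052743217414 0.3480157290460817 0.2795749676254461 0.4505180430884604
n [ 0.27208606 -0.00844172  0.96223589]
```

View pics/w5h.png

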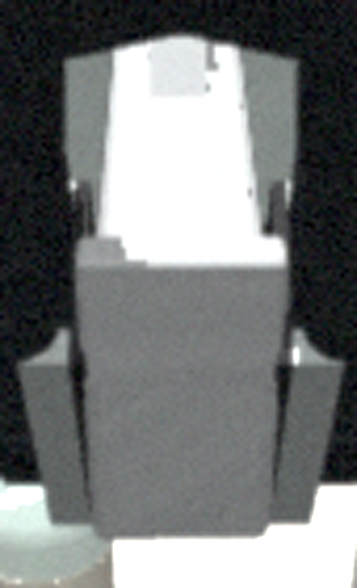

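```bash
python3 - <<'E'
from h import *
c=load('w5')
Pc=cloud(c)[::-1,::-1]
for r in range(84,156,5): print(r,np.round(Pc[r,[240,248,256,264,270]],4).tolist())
for r in range(36,84,6): print(r,np.round(Pc[r,[252,256,260]],4).tolist())
E
```

```text
84 [[0.3976, -0.0508, 0.2983], [0.3962, -0.054, 0.2988], [0.3961, -0.0571, 0.2987], [0.3955, -0.0602, 0.2989], [0.3952, -0.0626, 0.299]]
89 [[0.3938, -0.0507, 0.2979], [0.3922, -0.0538, 0.2985], [0.394, -0.057, 0.2976], [0.3934, -0.0601, 0.2978], [0.3928, -0.0624, 0.298]]
94 [[0.3934, -0.0506, 0.296], [0.3935, -0.0538, 0.2959], [0.3932, -0.0569, 0.2959], [0.3917, -0.06, 0.2965], [0.393, -0.0625, 0.2958]]
99 [[0.3926, -0.0506, 0.2944], [0.3936, -0.0538, 0.2938], [0.3949, -0.057, 0.293], [0.3933, -0.0601, 0.2937], [0.3933, -0.0626, 0.2936]]
104 [[0.3948, -0.0505, 0.2911], [0.3954, -0.0538, 0.2907], [0.3938, -0.057, 0.2914], [0.3926, -0.0601, 0.2919], [0.3945, -0.0627, 0.2909]]
109 [[0.3939, -0.0504, 0.2894], [0.3942, -0.0537, 0.2892], [0.3936, -0.0569, 0.2893], [0.3938, -0.0602, 0.2891], [0.3935, -0.0627, 0.2892]]
114 [[0.3944, -0.0503, 0.2869], [0.395, -0.0537, 0.2865], [0.3938, -0.0569, 0.287], [0.3941, -0.0603, 0.2867], [0.3941, -0.0628, 0.2866]]
119 [[0.3938, -0.0502, 0.2849], [0.3935, -0.0536, 0.285], [0.3944, -0.057, 0.2844], [0.3933, -0.0603, 0.2848], [0.3929, -0.0627, 0.285]]
1
[... 943 characters left out ...]
0.7662, -0.1075, 0.0006]]
36 [[0.4717, -0.0597, 0.2954], [0.4727, -0.0621, 0.2951], [0.4714, -0.0643, 0.2954]]
42 [[0.4702, -0.0595, 0.2926], [0.4695, -0.0618, 0.2927], [0.4699, -0.0642, 0.2926]]
48 [[0.468, -0.0594, 0.2899], [0.4674, -0.0617, 0.2901], [0.4678, -0.0641, 0.2899]]
54 [[0.4576, -0.0588, 0.29], [0.4582, -0.0611, 0.2897], [0.4576, -0.0633, 0.2899]]
60 [[0.4493, -0.0584, 0.2896], [0.4496, -0.0605, 0.2894], [0.4492, -0.0627, 0.2895]]
66 [[0.4411, -0.0579, 0.2894], [0.4414, -0.06, 0.2892], [0.4413, -0.0621, 0.2892]]
72 [[0.4333, -0.0575, 0.2892], [0.4336, -0.0595, 0.2891], [0.4335, -0.0615, 0.2891]]
78 [[0.4268, -0.0571, 0.2888], [0.4267, -0.0591, 0.2888], [0.4271, -0.0611, 0.2886]]
```

```bash
cat >> h.py <<'E'
def seatpose(dx,dy,dz,lean=26.05,dyaw=0,o=None):
    s=np.load('pics/seat.npy'); yaw=s[3]+dyaw; R=tool(yaw,lean)
    a=np.radians(s[3]); X=np.array([np.cos(a),np.sin(a),0]);Y=np.array([-np.sin(a),np.cos(a),0])
    o=np.load('pics/o.npy') if o is None else o
    g=s[:3]+dx*X+dy*Y+np.array([0,0,dz]); return g-R@o, R
E
python3 - <<'E'
from h import *
st=manip.state();R0=Ro.from_quat(st['ee_rot']).as_matrix();T=st['ee_pos']
print('lean',np.degrees(np.arccos(-R0[2,2])))
o1=R0.T@(np.array([.408,-.058,.278])-T)
Rg=tool(24.1,26.05); o2=Rg.T@(np.array([.6115,.1441,.061])-np.array([.6195,.1479,.0443]))
print(o1,o2); o=(o1+o2)/2; np.save('pics/o.npy',o)
for d in [(-.065,0,.14),(-.065,0,.04)]:
    p,R=seatpose(*d); print(p); rel(p,R)
E
```

```text
lean 27.927837996943662
[ 0.00156162  0.00054332 -0.0221568 ] [ 0.00062093 -0.00020213 -0.01889189]
[ 0.42247631 -0.20887708  0.22303994]
lin [5.5, -149.0, 37.9] rot [5.62, 1.87, 10.95]
[ 0.42247631 -0.20887708  0.12303994]
lin [52.3, -149.1, 126.2] rot [5.62, 1.87, 10.95]
```

>>> step_arm --linear '[[1, -37, 5], [3, -75, 10], [4, -112, 20], [5.5, -149, 38], [20, -149, 65], [36, -149, 95], [52, -149, 126], [52, -149, 126], [52, -149, 126]]' --rotation '[[1.4, 0.5, 2.7], [2.8, 0.9, 5.5], [4.2, 1.4, 8.2], [5.6, 1.9, 10.9], [5.6, 1.9, 10.9], [5.6, 1.9, 10.9], [5.6, 1.9, 10.9], [5.6, 1.9, 10.9], [5.6, 1.9, 10.9]]' --jaw '[10, 10, 10, 10, 10, 10, 10, 10, 10]' --grip_force 100

```text
time_s: 8.57
ee_pos: [0.4239, -0.2095, 0.1248]
ee_rot: [0.137, 0.964, -0.032, 0.224]
contact_force: [-0.7, 0.3, -1.1]
gripper_width: 0.0192
```

```bash
python3 - <<'E'
from h import *
c=snap('wrist','w6');s=snap('scene','s6');t=snap('top','t6')
st=manip.state(); print(st['time_s'],st['q'],st['ee_pos'],st['contact_force'],st['gripper_width'])
p,R=seatpose(-.065,0,.015);rel(p,R)
cv2.imwrite('pics/w6z.png',cv2.resize(c['image'],(800,600))[::-1,::-1,::-1])
cv2.imwrite('pics/s6z.png',cv2.resize(s['image'][135:235,240:340],None,fx=6,fy=6,interpolation=cv2.INTER_CUBIC)[:,:,::-1])
cv2.imwrite('pics/t6z.png',cv2.resize(t['image'][165:255,270:370],None,fx=6,fy=6,interpolation=cv2.INTER_CUBIC)[:,:,::-1])
E
```

```text
8.725 [-0.66254813 -0.05801762  2.37666061  0.40852972  0.42276046 -2.29182222] [ 0.42446497 -0.21039884  0.1262286 ] [ 0.52584352 -0.97122216 -2.44338238] 0.01895592610658357
lin [14.6, 1.0, 24.2] rot [-0.1, 0.28, 0.07]
```

View pics/w6z.png

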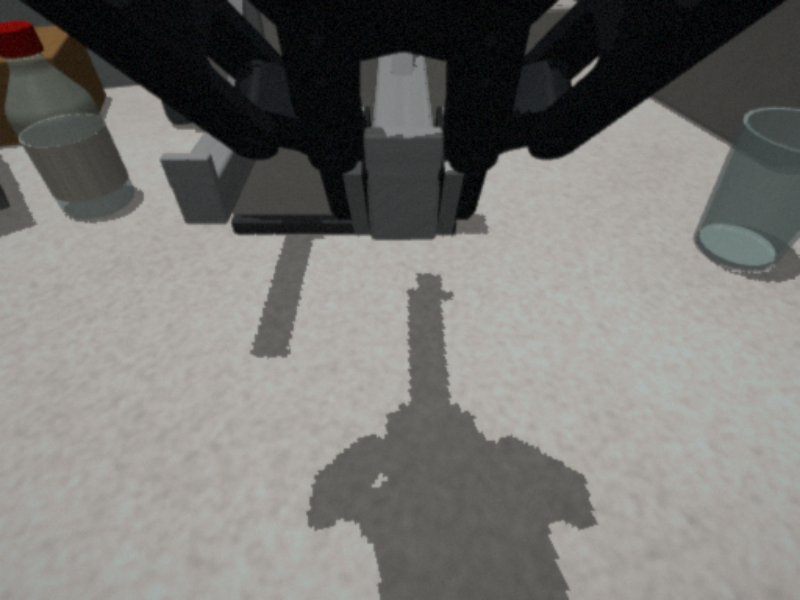

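View pics/s6z.png

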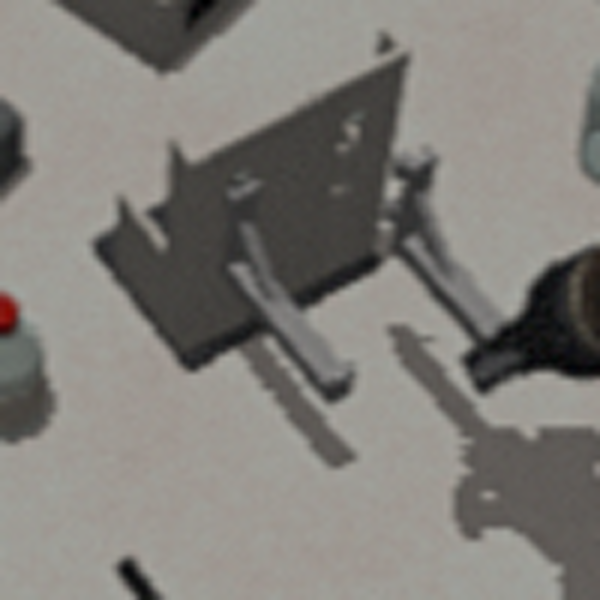

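View pics/t6z.png

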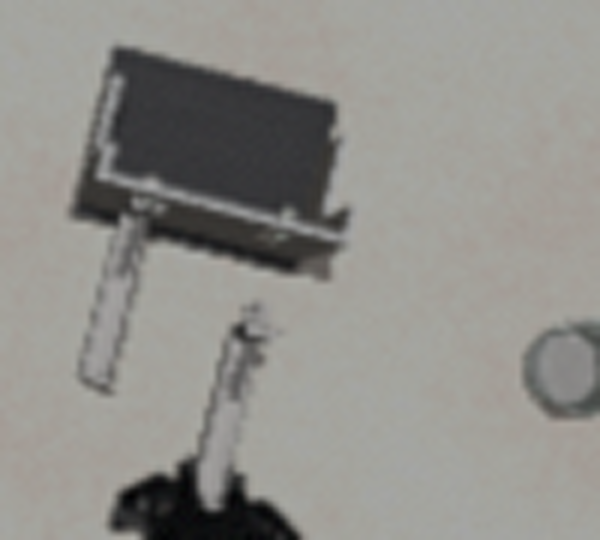

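>>> step_arm --linear '[[7, 0.5, 12], [14.6, 1, 24], [14.6, 1, 24], [14.6, 1, 24]]' --rotation '[[-0.1, 0.3, 0], [-0.1, 0.3, 0], [-0.1, 0.3, 0], [-0.1, 0.3, 0]]' --jaw '[10, 10, 10, 10]' --grip_force 100

```text
time_s: 9.22
ee_pos: [0.421, -0.2082, 0.0965]
ee_rot: [0.137, 0.965, -0.031, 0.221]
contact_force: [0.2, -0.6, -2.6]
gripper_width: 0.0188
```

```bash
python3 - <<'E'
from h import *
c=snap('wrist','w7')
st=manip.state(); print(st['time_s'],st['q'],st['ee_pos'],st['contact_force'],st['gripper_width'])
p,R=seatpose(-.065,0,.015);rel(p,R)
Pc=cloud(c)[::-1,::-1]; s=np.load('pics/seat.npy');a=np.radians(s[3])
M=np.array([[np.cos(a),np.sin(a),0],[-np.sin(a),np.cos(a),0],[0,0,1]])
Q=(Pc-s[:3])@M.T*1000
np.save('pics/Q7.npy',Q)
for r in range(84,160,8): print(r,np.round(Q[r,[240,256,270]],1).tolist())
print('bar')
for r in range(40,84,8): print(r,np.round(Q[r,[252,256,260]],1).tolist())
cv2.imwrite('pics/w7z.png',cv2.resize(c['image'],(800,600))[::-1,::-1,::-1])
E
```

```text
9.275 [-0.66321438  0.00913526  2.39422366  0.48897485  0.35381645 -2.3797067 ] [ 0.42120148 -0.20833761  0.09674619] [ 0.58487756 -0.6807201  -1.89396666] 0.018572968038545957
lin [-1.8, -0.2, -0.6] rot [0.03, -0.17, 0.01]
84 [[-78.5, 7.3, 35.0], [-79.7, 1.0, 35.5], [-80.2, -4.5, 35.7]]
92 [[-82.5, 7.2, 33.6], [-82.6, 1.0, 33.7], [-81.4, -4.6, 33.1]]
100 [[-81.3, 7.4, 29.6], [-81.6, 1.0, 29.7], [-82.5, -4.6, 30.2]]
108 [[-80.7, 7.6, 25.7], [-81.1, 1.0, 26.0], [-82.2, -4.7, 26.5]]
116 [[-82.2, 7.7, 22.9], [-82.1, 1.0, 22.8], [-81.7, -4.8, 22.6]]
124 [[-82.0, 7.9, 18.9], [-83.0, 1.0, 19.5], [-82.3, -4.9, 19.1]]
132 [[-82.4, 8.0, 15.2], [-82.9, 1.0, 15.5], [-81.9, -5.1, 14.9]]
140 [[-82.8, 8.1, 11.3], [-82.7, 1.1, 11.2], [-82.0, -5.2, 10.7]]
148 [[-82.4, 8.4, 6.6], [-81.5, 1.1, 6.0], [-82.3, -5.3, 6.5]]
156 [[48.4, 18.2, -99.7], [48.5, 2.1, -99.7], [48.6, -12.1, -99.8]]
bar
40 [[-4.7, 3.6, 27.3], [-4.2, 1.3, 27.1], [-4.2, -1.1, 27.1]]
48 [[-7.6, 3.7, 23.8], [-9.6, 1.3, 24.5], [-9.1, -1.0, 24.3]]
56 [[-19.7, 3.5, 23.8], [-20.6, 1.3, 24.1], [-20.6, -1.0, 24.1]]
64 [[-32.3, 3.3, 24.4], [-31.2, 1.2, 23.9], [-31.1, -0.9, 23.9]]
72 [[-41.3, 3.2, 23.9], [-41.7, 1.2, 24.1], [-41.3, -0.9, 23.9]]
80 [[-50.6, 3.1, 24.0], [-51.8, 1.1, 24.5], [-51.7, -0.8, 24.4]]
```

View pics/w7z.png

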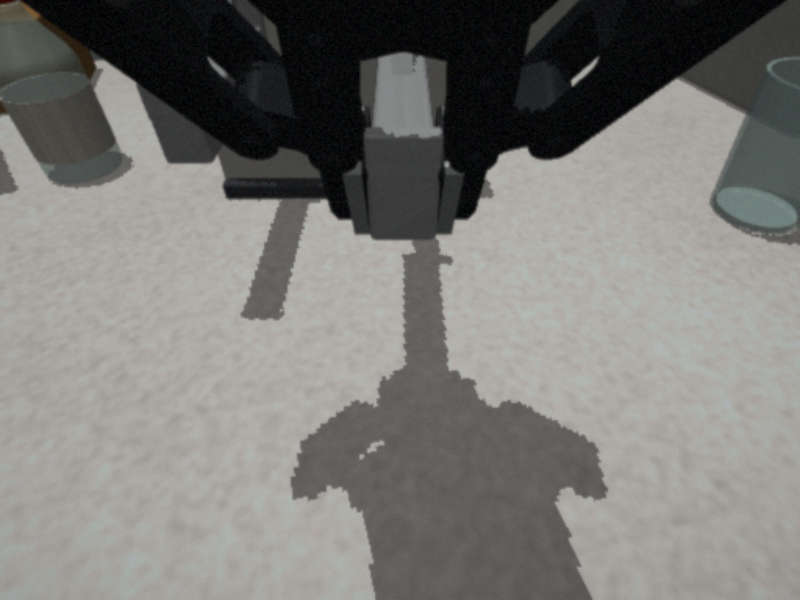

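```bash
python3 - <<'E'
from h import *
s=np.load('pics/seat.npy');a=np.radians(s[3])
M=np.array([[np.cos(a),np.sin(a),0],[-np.sin(a),np.cos(a),0],[0,0,1]])
c=load('w6');Pc=cloud(c)[::-1,::-1];Q=(Pc-s[:3])@M.T*1000
# fixed hanger face px (800): x165-215,y155-222 -> /1.5625
for r in (98,104,110,116,122,128,134,138,140,142,144):
    row=Q[r,100:155]; k=(np.abs(row[:,1]-90)<14)&(row[:,0]>-25)&(row[:,0]<40)
    print(r,np.round(row[k][:,0].mean(),1) if k.any() else '', np.round([row[k][:,1].max(),row[k][:,1].min()],1) if k.any() else '', np.round(row[k][:,2].mean(),1) if k.any() else '')
print('held')
Q=np.load('pics/Q7.npy')
for r in (110,120,130,140,146):
    row=Q[r,225:290]; img=load('w7')['image'][::-1,::-1][r,225:290].astype(int).sum(1)
    print(r,img.tolist()[5:]); 
    print(np.round([row[11,1],row[52,1]],1))
E
```

```text
98 -1.5 [98.2 79.5] 19.3
104 -5.6 [99.4 79.2] 17.1
110 -7.3 [100.1  79.4] 13.6
116 -8.0 [98.4 79.4] 9.5
122 -9.0 [98.9 79.4] 5.4
128 -11.0 [99.  79.4] 1.9
134 -12.7 [99.3 79.5] -1.8
138 -13.3 [98.2 79.5] -4.8
140 -13.7 [97.9 79.9] -6.2
142 -13.4 [98.3 80.6] -8.1
144   
held
110 [229, 132, 58, 64, 64, 132, 173, 180, 180, 181, 189, 189, 181, 186, 179, 182, 182, 192, 185, 167, 187, 183, 189, 187, 182, 185, 183, 180, 172, 192, 181, 180, 191, 183, 186, 177, 178, 181, 187, 180, 176, 180, 177, 180, 180, 184, 183, 174, 185, 174, 145, 85, 35, 68, 108, 217, 230, 233, 229, 230]
[ 9.2 -7.7]
120 [144, 143, 102, 12, 46, 142, 160, 171, 164, 175, 170, 188, 191, 180, 176, 176, 183, 162, 177, 175, 184, 185, 179, 178, 179, 180, 186, 180, 168, 174, 175, 185, 172, 174, 177, 180, 186, 186, 186, 177, 188, 183, 184, 186, 172, 181, 173, 185, 173, 177, 158, 97, 43, 92, 146, 144, 144, 136, 141, 132]
[ 9.5 -7.8]
130 [143, 147, 152, 144, 61, 85, 148, 164, 180, 178, 177, 173, 171, 183, 176, 173, 182, 172, 180, 180, 186, 172, 182, 170, 181, 174, 177, 179, 182, 185, 170, 174, 181, 183, 186, 182, 187, 184, 175, 176, 179, 186, 182, 180, 179, 175, 173, 179, 176, 178, 132, 70, 126, 147, 148, 135, 134, 140, 141, 144]
[ 9.7 -8.1]
140 [149, 145, 145, 138, 139, 103, 134, 178, 171, 173, 166, 180, 173, 176, 171, 189, 177, 182, 172, 176, 177, 177, 176, 184, 181, 184, 183, 187, 187, 187, 174, 177, 178, 169, 167, 170, 165, 185, 181, 176, 186, 179, 170, 176, 168, 172, 170, 155, 164, 159, 117, 145, 145, 145, 135, 145, 143, 144, 138, 140]
[10.  -8.3]
146 [137, 136, 144, 142, 140, 149, 126, 157, 158, 176, 175, 173, 188, 182, 175, 183, 191, 194, 171, 181, 177, 192, 186, 181, 184, 171, 181, 178, 179, 181, 173, 180, 172, 183, 177, 168, 176, 175, 174, 174, 163, 169, 175, 178, 172, 176, 170, 178, 170, 159, 144, 140, 140, 128, 143, 146, 144, 145, 150, 285]
[10.3 -8.5]
```

```bash
python3 - <<'E'
from h import *
s=np.load('pics/seat.npy');a=np.radians(s[3]);M=np.array([[np.cos(a),np.sin(a),0],[-np.sin(a),np.cos(a),0],[0,0,1]])
st=manip.state();R0=Ro.from_quat(st['ee_rot']).as_matrix()
g=s[:3]+M.T@np.array([-.0678,.0003,.0133])
o=R0.T@(g-st['ee_pos']);print(o,np.load('pics/o.npy'));np.save('pics/o.npy',o)
for d in [(-.03,0,.0155),(-.012,0,.0155),(-.004,0,.0155),(0.001,0,.0155)]:
    p,R=seatpose(*d);rel(p,R)
E
```

```text
[ 0.002611    0.00031876 -0.0207776 ] [ 0.00109128  0.0001706  -0.02052435]
lin [-35.0, -0.3, 14.5] rot [0.03, -0.17, 0.01]
lin [-51.2, -0.3, 22.4] rot [0.03, -0.17, 0.01]
lin [-58.4, -0.3, 25.9] rot [0.03, -0.17, 0.01]
lin [-62.9, -0.3, 28.0] rot [0.03, -0.17, 0.01]
```

>>> step_arm --linear '[[-12, -0.3, 4], [-24, -0.3, 9.5], [-35, -0.3, 14.5], [-43, -0.3, 18.4], [-51, -0.3, 22.4], [-51, -0.3, 22.4], [-51, -0.3, 22.4]]' --rotation '[[0, -0.1, 0], [0, -0.1, 0], [0, -0.1, 0], [0, -0.1, 0], [0, -0.1, 0], [0, -0.1, 0], [0, -0.1, 0]]' --jaw '[10, 10, 10, 10, 10, 10, 10]' --grip_force 110

```text
time_s: 10.15
ee_pos: [0.4737, -0.2233, 0.0979]
ee_rot: [0.137, 0.965, -0.031, 0.222]
contact_force: [0.4, -0.5, -2.2]
gripper_width: 0.0185
```

```bash
cat >> h.py <<'E'
def where(tag,show=True):
    c=snap('wrist',tag); st=manip.state(); print(st['time_s'],'q',np.round(st['q'],3),'F',np.round(st['contact_force'],1),'w',round(st['gripper_width'],4))
    s=np.load('pics/seat.npy');a=np.radians(s[3]);M=np.array([[np.cos(a),np.sin(a),0],[-np.sin(a),np.cos(a),0],[0,0,1]])
    R0=Ro.from_quat(st['ee_rot']).as_matrix(); o=np.load('pics/o.npy')
    print('grip by tool (mm)',np.round(M@(st['ee_pos']+R0@o-s[:3])*1000,1),'F stand axes',np.round(M@st['contact_force'],1))
    Q=((cloud(c)-s[:3])@M.T*1000)[::-1,::-1]
    f=Q[105:145,244:272].reshape(-1,3); b=Q[58:76,248:264].reshape(-1,3)
    print('face x',np.median(f[:,0])+14,'bar z',np.median(b[:,2])-11,'slope deg',np.degrees(np.polyfit(b[:,0],b[:,2],1)[0]), 'face tilt',np.degrees(np.polyfit(f[:,2],f[:,0],1)[0]),'y',np.median(f[:,1]))
    cv2.imwrite(f'pics/{tag}z.png',cv2.resize(c['image'],(800,600))[::-1,::-1,::-1])
E
python3 - <<'E'
from h import *
where('w8')
s=snap('scene','s8')
cv2.imwrite('pics/s8z.png',cv2.resize(s['image'][135:235,240:340],None,fx=6,fy=6,interpolation=cv2.INTER_CUBIC)[:,:,::-1])
for d in [(-.004,0,.0155),(0.001,0,.0155)]:
    p,R=seatpose(*d);rel(p,R)
E
```

```text
10.2 q [-0.611  0.11   2.281  0.427  0.35  -2.272] F [-0.5 -0.3 -2.9] w 0.0181
grip by tool (mm) [-13.3   0.5  14.4] F stand axes [-0.4 -0.4 -2.9]
face x -13.151797872885432 bar z 14.529583854136423 slope deg -19.887266366254917 face tilt -41.22766446625676 y 0.3237602514171262
lin [-8.8, -0.5, 3.2] rot [0.08, -0.17, -0.0]
lin [-13.3, -0.5, 5.3] rot [0.08, -0.17, -0.0]
```

View pics/s8z.png

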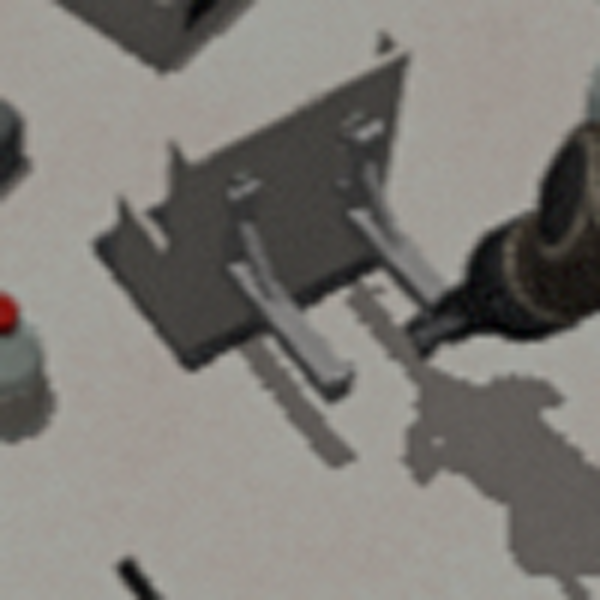

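>>> step_arm --linear '[[-4, -0.3, 1.5], [-8, -0.5, 3], [-11, -0.5, 4.3], [-13.5, -0.5, 5.5], [-13.5, -0.5, 5.5], [-13.5, -0.5, 5.5]]' --rotation '[[0, -0.1, 0], [0, -0.1, 0], [0, -0.1, 0], [0, -0.1, 0], [0, -0.1, 0], [0, -0.1, 0]]' --jaw '[10, 10, 10, 10, 10, 10]' --grip_force 110

```text
time_s: 11.0
ee_pos: [0.4865, -0.2273, 0.0981]
ee_rot: [0.137, 0.965, -0.03, 0.222]
contact_force: [-5.7, 0.2, -1.8]
gripper_width: 0.0186
```

```bash
python3 - <<'E'
from h import *
where('w9')
for d in [(0.001,0,.0155),(0.003,0,.0155),(.001,0,0)]:
    p,R=seatpose(*d);rel(p,R)
E
```

```text
11.05 q [-0.601  0.134  2.252  0.413  0.353 -2.249] F [-6.   0.5 -0.7] w 0.0182
grip by tool (mm) [ 0.3  0.3 14.6] F stand axes [-6.  -1.2 -0.7]
face x 0.2438151172416383 bar z 14.91529687481242 slope deg -0.273343287487681 face tilt -37.186259569488776 y 0.03511401075166501
lin [-1.1, -0.3, -0.5] rot [0.13, -0.21, -0.03]
lin [-2.9, -0.3, 0.4] rot [0.13, -0.21, -0.03]
lin [5.6, -0.3, 13.5] rot [0.13, -0.21, -0.03]
```

>>> step_arm --linear '[[0, -0.3, 2], [1.2, -0.3, 4.5], [2.3, -0.3, 6.7], [3.4, -0.3, 9], [4.5, -0.3, 11.2], [5.6, -0.3, 13.5], [5.6, -0.3, 13.5], [5.6, -0.3, 13.5]]' --rotation '[[0, -0.2, 0], [0, -0.2, 0], [0, -0.2, 0], [0, -0.2, 0], [0, -0.2, 0], [0, -0.2, 0], [0, -0.2, 0], [0, -0.2, 0]]' --jaw '[10, 10, 10, 10, 10, 10, 10, 10]' --grip_force 110

```text
time_s: 12.05
ee_pos: [0.4867, -0.227, 0.0835]
ee_rot: [0.137, 0.965, -0.03, 0.223]
contact_force: [-12.2, 3.4, 5.2]
gripper_width: 0.018
```

```bash
python3 - <<'E'
from h import *
where('w10')
for d in [(0.001,0,-.001),(.001,0,-.004)]:
    p,R=seatpose(*d);rel(p,R)
E
```

```text
12.1 q [-0.601  0.166  2.258  0.468  0.317 -2.307] F [-11.4   3.2   5.6] w 0.0183
grip by tool (mm) [0.3 0.5 0. ] F stand axes [-11.8  -0.1   5.6]
face x 0.20857821253205344 bar z 0.5954586321767295 slope deg -15.443370677334423 face tilt -32.54587344255389 y 0.4830633371990367
lin [-0.2, -0.6, 1.3] rot [0.19, -0.07, 0.01]
lin [1.1, -0.6, 3.9] rot [0.19, -0.07, 0.01]
```

>>> step_arm --linear '[[0.8, 0, 1.6], [1.4, 0, 2.8], [2, 0, 3.8], [2, 0, 3.8]]' --rotation '[[0, 0, 0], [0, 0, 0], [0, 0, 0], [0, 0, 0]]' --jaw '[10, 10, 10, 10]' --grip_force 110

```text
time_s: 12.6
ee_pos: [0.4866, -0.2266, 0.0793]
ee_rot: [0.136, 0.965, -0.03, 0.223]
contact_force: [-11.9, 4.8, 6.9]
gripper_width: 0.0186
```

```bash
python3 - <<'E'
from h import *
where('w11'); s=snap('scene','s11')
cv2.imwrite('pics/s11z.png',cv2.resize(s['image'][135:205,270:340],None,fx=8.5,fy=8.5,interpolation=cv2.INTER_CUBIC)[:,:,::-1])
E
```

```text
12.65 q [-0.601  0.176  2.26   0.484  0.308 -2.325] F [-12.1   5.3   7.1] w 0.0184
grip by tool (mm) [ 0.   0.9 -4.2] F stand axes [-13.1   1.7   7.1]
face x -0.1800684152915366 bar z -2.4881146559150125 slope deg -20.10196307862824 face tilt -27.563025705200303 y 0.612339480839289
```

View pics/s11z.png

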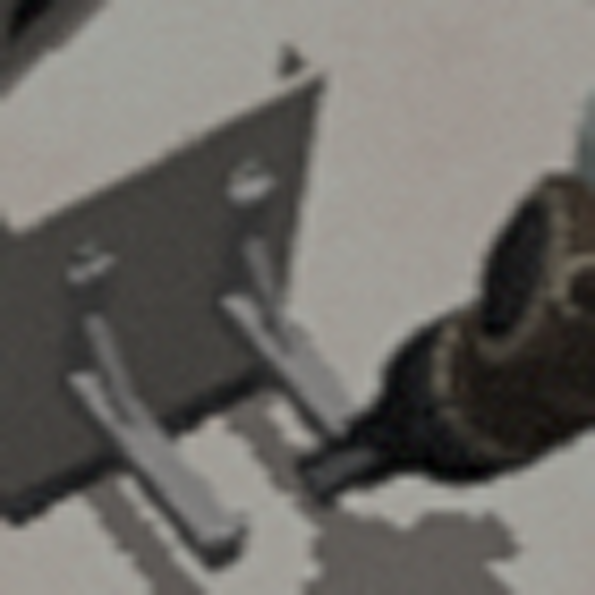

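```bash
python3 - <<'E'
from h import *
s=np.load('pics/seat.npy');a=np.radians(s[3]);M=np.array([[np.cos(a),np.sin(a),0],[-np.sin(a),np.cos(a),0],[0,0,1]])
for tag in ('w7','w8','w9','w10','w11'):
    Q=((cloud(load(tag))-s[:3])@M.T*1000)[::-1,::-1]
    b=np.array([np.median(Q[r,250:262],0) for r in range(48,80,2)])
    f=np.array([np.median(Q[r,244:272],0) for r in range(96,146,3)])
    pb=np.polyfit(b[:,0],b[:,2],1);pf=np.polyfit(f[:,2],f[:,0],1)
    print(tag,'bar slope',round(np.degrees(np.arctan(pb[0])),2),'face tilt',round(np.degrees(np.arctan(pf[0])),2),'rows',b[0].round(1),b[-1].round(1),'face',f[0].round(1),f[-1].round(1))
c=load('s11');Q=((cloud(c)-s[:3])@M.T*1000)
# point on plate tops / catches: find highest pts near columns
for y0 in (0,90):
    m=(np.abs(Q[...,1]-y0)<9)&(Q[...,0]>85)&(Q[...,0]<113)&(Q[...,2]>70)
    q=Q[m]; print(y0,len(q)); print(np.round(q[np.argsort(q[:,2])],1).tolist())
E
```

```text
w7 bar slope -0.42 face tilt 0.2 rows [-7.8  1.6 23.9] [-49.2   1.4  24.3] face [-82.    0.4  31.7] [-82.2   0.4   8.7]
w8 bar slope -0.43 face tilt 0.13 rows [46.8  1.8 25.4] [ 5.6  1.5 25.8] face [-27.    0.5  33. ] [-27.2   0.5  10. ]
w9 bar slope -0.07 face tilt 0.33 rows [59.5  1.4 25.9] [19.   1.2 26. ] face [-13.7   0.   33.3] [-13.8   0.3  10.3]
w10 bar slope 0.47 face tilt -0.27 rows [58.5  1.8 11.7] [19.   1.5 11.4] face [-13.8   0.5  18.7] [-13.9   0.5  -4.3]
w11 bar slope 2.51 face tilt -2.71 rows [52.7  2.1  9.5] [17.2  1.8  8. ] face [-15.    0.8  15. ] [-13.8   0.8  -8.7]
0 45
[[99.5, 6.6, 71.5], [98.6, -2.4, 72.6], [97.7, -0.6, 81.5], [99.5, -6.8, 81.6], [108.8, -8.5, 83.1], [98.7, 3.7, 83.4], [94.4, 6.9, 83.9], [101.0, -7.4, 86.0], [104.3, 0.2, 87.7], [102.3, 6.5, 87.9], [101.8, -2.8, 88.4], [99.8, 3.6, 88.6], [97.6, 0.3, 88.8], [107.2, 3.5, 93.3], [110.9, -8.8, 93.5], [104.8, 0.5, 93.8], [108.1, -1.7, 95.1], [108.9, -1.7, 100.6], [109.9, -7.1, 102.1], [106.1, 5.4, 102.2], [111.4, -3.1, 103.3], [108.4, 4.0, 105.2], [109.1, 8.6, 107.6], [110.4, -6.7, 108.1], [112.6, 6
[... 738 characters left out ...]
, [106.3, 89.9, 92.1], [100.2, 98.9, 92.8], [106.2, 85.5, 95.5], [109.8, 83.1, 96.0], [105.2, 95.7, 97.7], [109.1, 88.6, 101.0], [109.2, 97.9, 101.2], [107.0, 94.8, 101.5], [110.5, 92.4, 102.2], [112.0, 86.7, 102.7], [108.9, 84.3, 104.5], [111.1, 96.8, 104.7], [102.7, 93.3, 105.3], [110.7, 83.3, 108.2], [110.7, 92.6, 108.6], [111.8, 87.4, 109.9], [110.3, 97.9, 112.9], [110.6, 83.8, 115.0], [107.7, 95.4, 120.4], [108.6, 90.3, 122.1], [112.4, 87.7, 122.2], [111.4, 97.8, 124.3], [108.6, 95.2, 125.7], [111.2, 84.3, 127.4], [106.9, 87.3, 128.1], [108.0, 96.1, 133.3], [109.5, 90.5, 133.8], [109.8, 95.1, 136.8], [107.5, 82.9, 136.8], [109.6, 86.0, 136.8], [110.1, 90.5, 139.4], [109.5, 95.7, 143.8]]
```

>>> step_arm --linear '[[-0.7, 0, -1.5], [-0.8, 0, -3.2], [-0.8, 0, -3.2]]' --rotation '[[0, 0, 0], [0, 0, 0], [0, 0, 0]]' --jaw '[10, 10, 10]' --grip_force 110

```text
time_s: 13.08
ee_pos: [0.4864, -0.227, 0.0822]
ee_rot: [0.136, 0.965, -0.03, 0.223]
contact_force: [-5.2, 2.6, -3.4]
gripper_width: 0.0186
```

```bash
python3 - <<'E'
from h import *
where('w12')
t=snap('top','t12')
cv2.imwrite('pics/t12z.png',cv2.resize(t['image'][165:235,270:350],None,fx=9,fy=8,interpolation=cv2.INTER_CUBIC)[:,:,::-1])
E
```

```text
13.125 q [-0.602  0.169  2.259  0.473  0.313 -2.314] F [-4.8  3.4 -3.7] w 0.0185
grip by tool (mm) [ 0.1  0.4 -1.3] F stand axes [-5.5  1.9 -3.7]
face x -0.0945400000324561 bar z 0.07769968068161148 slope deg 1.5729985224491312 face tilt -37.505022938338676 y 0.21608665899629975
```

View pics/t12z.png

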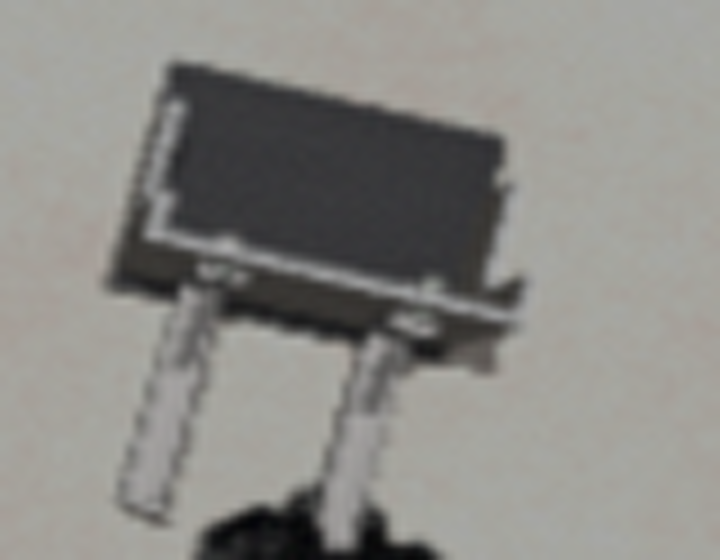

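>>> step_arm --linear '[[0, 0, 0], [0, 0, 0], [0, 0, 0], [0, 0, 0], [0, 0, -20], [0, 0, -45], [0, 0, -70], [0, 0, -70]]' --rotation '[[0, 0, 0], [0, 0, 0], [0, 0, 0], [0, 0, 0], [0, 0, 0], [0, 0, 0], [0, 0, 0], [0, 0, 0]]' --jaw '[25, 38, 44, 44, 44, 44, 44, 44]'

```text
time_s: 14.18
ee_pos: [0.4593, -0.2209, 0.1485]
ee_rot: [0.137, 0.964, -0.033, 0.227]
contact_force: [-0.1, 0.3, -0.4]
gripper_width: 0.0437
```

```bash
python3 - <<'E'
from h import *
where('w13')
rel((.40,-.09,.24),tool(-4,28))
E
```

```text
14.225 q [-0.628 -0.028  2.292  0.343  0.465 -2.192] F [-0.4 -0.1 -0.7] w 0.044
grip by tool (mm) [-28.4  -0.9  63.8] F stand axes [-0.4 -0.2 -0.7]
face x 74.87699759176965 bar z 30.85100648476142 slope deg -21.117654184893496 face tilt -77.59925465497204 y -1.3240838486753168
lin [42.0, 109.0, -124.3] rot [-5.56, -1.63, -10.82]
```

View pics/w13z.png

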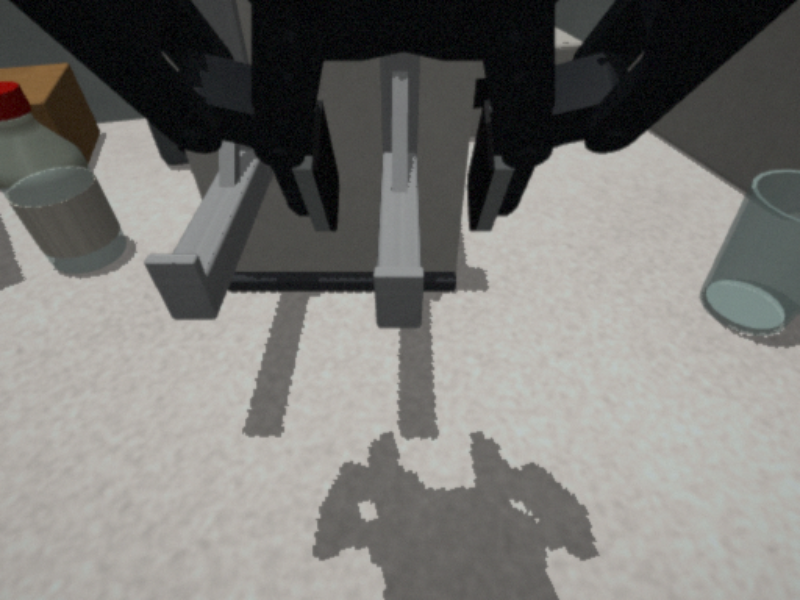

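The arm now hangs beside the fixed one, with tips at (398,300) and (183,290). I'll move to the side view to check the catch.

>>> step_arm --linear '[[0, 0, -50], [10, 30, -90], [25, 70, -110], [42, 109, -124], [42, 109, -124]]' --rotation '[[0, 0, 0], [-1.5, -0.4, -3], [-3.5, -1, -7], [-5.6, -1.6, -10.8], [-5.6, -1.6, -10.8]]' --jaw '[44, 44, 44, 44, 44]'

```text
time_s: 14.85
ee_pos: [0.399, -0.0876, 0.2381]
ee_rot: [0.032, 0.97, -0.006, 0.24]
contact_force: [0.1, -0.2, -0.1]
gripper_width: 0.0436
```

```bash
python3 - <<'E'
from h import *
where('w14')
c=load('w14')
a=c['image'][::-1,::-1][0:180,280:500]
cv2.imwrite('pics/w14p.png',np.clip(cv2.resize(a,None,fx=3.6,fy=3.3,interpolation=cv2.INTER_CUBIC).astype(float)*1.5,0,255).astype(np.uint8)[:,:,::-1])
E
```

```text
14.9 q [-0.471 -0.466  2.41   0.271  0.765 -2.128] F [0.7 0.6 0.2] w 0.0438
grip by tool (mm) [-122.2  106.5  154.6] F stand axes [0.5 0.8 0.2]
face x 298.70113185928585 bar z -17.529095952541823 slope deg -20.00599088556883 face tilt -13.578910970227657 y 196.53130988805145
```

View pics/w14z.png

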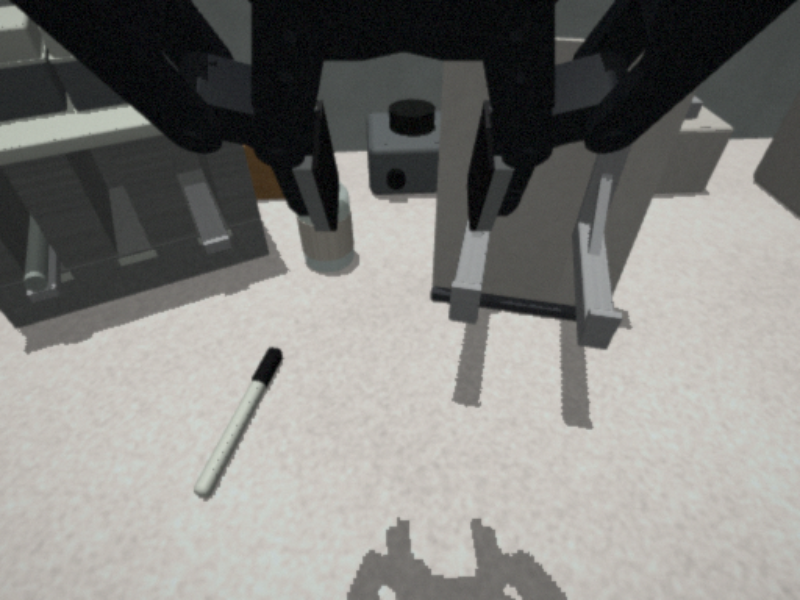

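View pics/w14p.png

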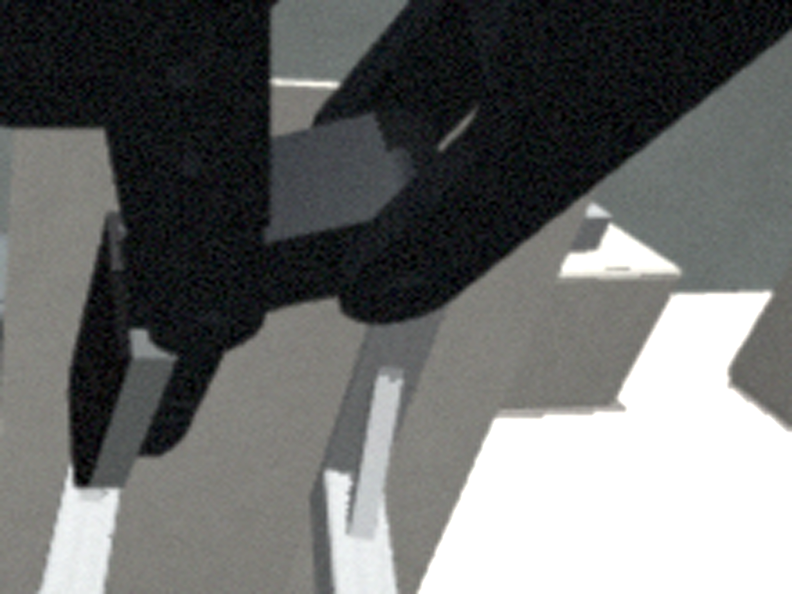

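```bash
python3 - <<'E'
from h import *
rel((.44,-.03,.30),tool(4,30))
E
```

```text
lin [-60.8, 61.5, -37.3] rot [-3.7, -2.15, -6.96]
```

>>> step_arm --linear '[[-30, 30, -18], [-61, 61, -37], [-61, 61, -37]]' --rotation '[[-1.8, -1, -3.5], [-3.7, -2, -7], [-3.7, -2, -7]]' --jaw '[44, 44, 44]'

```text
time_s: 15.28
ee_pos: [0.4435, -0.0316, 0.3033]
ee_rot: [-0.034, 0.965, 0.008, 0.26]
contact_force: [-0.6, -1.3, 0.1]
gripper_width: 0.0436
```

```bash
python3 - <<'E'
from h import *
where('w15')
c=load('w15')
a=c['image'][::-1,::-1][0:180,300:512]
cv2.imwrite('pics/w15p.png',np.clip(cv2.resize(a,None,fx=3.6,fy=3.3,interpolation=cv2.INTER_CUBIC).astype(float)*1.5,0,255).astype(np.uint8)[:,:,::-1])
E
```

```text
15.325 q [-0.301 -0.465  2.293  0.244  0.837 -2.061] F [-1.  -0.2 -0.5] w 0.0441
grip by tool (mm) [-97.9 171.2 216.5] F stand axes [-1.  -0.5 -0.5]
face x 1659.7979268501272 bar z -373.2917584668665 slope deg -19.685032473103888 face tilt -108.46437947374301 y 736.5991023881477
```

View pics/w15p.png

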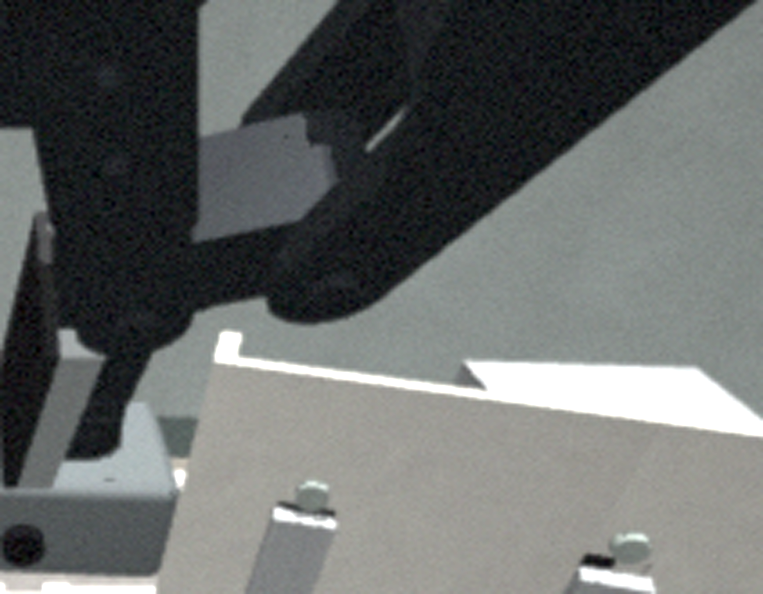

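```bash
python3 - <<'E'
from h import *
c=load('w15')
a=c['image'][::-1,::-1][135:225,365:512]
cv2.imwrite('pics/w15q.png',np.clip(cv2.resize(a,None,fx=5.4,fy=5.4,interpolation=cv2.INTER_CUBIC).astype(float)*1.5,0,255).astype(np.uint8)[:,:,::-1])
s=np.load('pics/seat.npy');a=np.radians(s[3]);M=np.array([[np.cos(a),np.sin(a),0],[-np.sin(a),np.cos(a),0],[0,0,1]])
Q=((cloud(c)-s[:3])@M.T*1000)[::-1,::-1]
for (cx,cy) in [(300+312/3.6,492/3.3),(300+631/3.6,547/3.3)]:
    print('catch');
    for r in range(int(cy)-7,int(cy)+14,2): print(r,[tuple(np.round(Q[r,int(cx)+k],0).astype(int)) for k in range(-8,9,2)])
E
```

```text
catch
142 [(np.int64(111), np.int64(101), np.int64(105)), (np.int64(111), np.int64(98), np.int64(105)), (np.int64(110), np.int64(96), np.int64(106)), (np.int64(111), np.int64(94), np.int64(106)), (np.int64(111), np.int64(92), np.int64(107)), (np.int64(111), np.int64(90), np.int64(107)), (np.int64(111), np.int64(88), np.int64(107)), (np.int64(111), np.int64(86), np.int64(108)), (np.int64(109), np.int64(84), np.int64(109))]
144 [(np.int64(111), np.int64(100), np.int64(102)), (np.int64(112), np.int64(98), np.int64(102)), (np.int64(110), np.int64(96), np.int64(103)), (np.int64(111), np.int64(94), np.int64(104)), (np.int64(112), np.int64(92), np.int64(103)), (np.int64(112), np.int64(89), np.int64(104)), (np.int64(111), np.int64(87), np.int64(105)), (np.int64(111), np.int64(85), np.int64(105)), (np.int64(111), np.int64(83), np.int64(106))]
146 [(np.int64(110), np.int64(99), np.int64(100)), (np.int64(112), np.int64(97), np.int64(100)), (np.int64(111), np.int64(95), np.int64(100)), (np.int64(111), np.int64(93), np.int64(101)), (np.int64(110), np.int64(91), np.int64(102)), (np.int64(109), np.
[... 7291 characters left out ...]
int64(1), np.int64(90)), (np.int64(102), np.int64(-2), np.int64(89)), (np.int64(102), np.int64(-3), np.int64(90)), (np.int64(101), np.int64(-5), np.int64(90)), (np.int64(103), np.int64(-7), np.int64(90)), (np.int64(111), np.int64(-12), np.int64(86)), (np.int64(112), np.int64(-14), np.int64(85))]
178 [(np.int64(99), np.int64(4), np.int64(87)), (np.int64(98), np.int64(2), np.int64(88)), (np.int64(98), np.int64(1), np.int64(89)), (np.int64(99), np.int64(-1), np.int64(89)), (np.int64(100), np.int64(-4), np.int64(88)), (np.int64(100), np.int64(-5), np.int64(89)), (np.int64(100), np.int64(-7), np.int64(89)), (np.int64(100), np.int64(-9), np.int64(90)), (np.int64(111), np.int64(-15), np.int64(84))]
```

View pics/w15q.png

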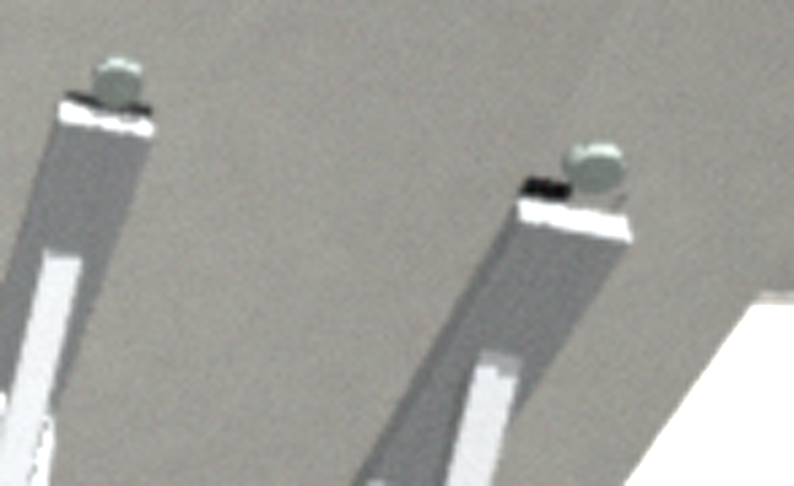

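```bash
python3 - <<'E'
from h import *
s=np.load('pics/seat.npy');a=np.radians(s[3]);M=np.array([[np.cos(a),np.sin(a),0],[-np.sin(a),np.cos(a),0],[0,0,1]])
for tag,fp,rows,col in [('w13',(255,196),range(185,206,3),255),]:
    Q=((cloud(load(tag))-s[:3])@M.T*1000)[::-1,::-1]
    f=np.array([np.median(Q[r,246:262],0) for r in range(180,206,2)]); print(tag,'face',f[[0,-1]].round(1),np.degrees(np.polyfit(f[:,2],f[:,0],1)[0]))
    b=np.array([np.median(Q[r,252:258],0) for r in range(125,170,3)]); print(b[[0,-1]].round(1)); 
    b=np.array([np.median(Q[r,246:250],0) for r in range(105,170,3)]); print(b.round(1).tolist())
Q=((cloud(load('w14'))-s[:3])@M.T*1000)[::-1,::-1]
f=np.array([np.median(Q[r,378:392],0) for r in range(205,219,2)]); print('w14 face',f.round(1).tolist())
m=(np.abs(Q[...,1])<9)&(Q[...,0]>-5)&(Q[...,0]<60)&(Q[...,2]>0)&(Q[...,2]<20)
q=Q[m];p=np.polyfit(q[:,0],q[:,2],1);print(len(q),'bar top: deg',np.degrees(np.arctan(p[0])),'grip z',p[1]-11)
for lo,hi in((0,15),(45,60)):
    k=q[(q[:,0]>lo)&(q[:,0]<hi)]; print(lo,k[:,1].min(),k[:,1].max())
E
```

```text
w13 face [[-15.2   1.3  14.9]
 [-14.    1.5  -8. ]] -3.1556023945168175
[[56.3  1.3  9.9]
 [ 6.4  0.9  7.5]]
[[87.0, 7.6, 11.0], [81.7, 7.4, 11.0], [76.7, 7.3, 10.9], [72.8, 7.3, 10.4], [67.8, 7.1, 10.4], [63.4, 7.0, 10.2], [59.2, 6.9, 10.0], [55.4, 6.8, 9.6], [51.3, 6.7, 9.4], [47.5, 6.7, 9.1], [42.9, 6.6, 9.4], [39.5, 6.5, 8.9], [35.8, 6.4, 8.7], [32.1, 6.3, 8.6], [28.6, 6.2, 8.3], [25.3, 6.2, 8.1], [21.3, 6.1, 8.3], [18.7, 6.0, 7.6], [14.5, 5.9, 8.2], [11.4, 5.8, 7.9], [8.8, 5.8, 7.4], [5.4, 5.7, 7.4]]
w14 face [[-14.9, 2.1, 12.3], [-15.1, 1.5, 9.7], [-14.7, 0.5, 6.7], [-14.6, -0.1, 4.1], [-14.5, -1.0, 1.1], [-14.2, -1.9, -2.0], [-14.1, -2.7, -5.1]]
564 bar top: deg 2.4543522249691425 grip z -3.8743101343395
0 -8.680699397991642 8.850235611816162
45 -8.72033924892242 8.959340138467274
```

```bash
python3 - <<'E'
from h import *
t=load('top0');c=snap('top','tE'); cv2.imwrite('pics/tE.png',c['image'][:,:,::-1])
st=manip.state();print(st['time_s'],st['contact_force'],st['joint_vel'].round(3))
d=np.abs(c['image'].astype(int)-t['image'].astype(int)).sum(2)>90
for n,(x0,y0,x1,y1) in dict(rack=(165,145,250,212),bottle=(248,172,268,194),marker=(236,212,254,250),tray=(105,228,160,260),beaker=(355,215,378,240)).items(): print(n,d[y0:y1,x0:x1].sum())
print(ticket.job_done())
E
```

```text
15.375 [-0.25523964 -0.50207784 -0.24025753] [-0.017 -0.004  0.036  0.     0.008  0.002]
rack 36
bottle 0
marker 30
tray 0
beaker 0
the job is handed in; nothing more can be done
None
```

I drew the loose hanger arm out of the middle bay, hooked its claws into the free slots and pressed it down until the catch snapped out. I then let go and handed the job in at about 15.4 s of the 56 s allowed.

**Last checks (wrist camera depth, before hand-in):**
- **Position:** the grip point is about 0.5 mm out in x, under 1 mm off in y and 4 mm low, all within the limits. The bar sags 2.5 to 3 degrees against the 7 allowed.
- **Catch:** it stands about 5 mm out of the panel, the same as the one over the fixed arm. Our back plate's top is just below it, at about 89–90 mm above the seat.
- **Robot clear:** the gripper was well away from everything, with wrist force near zero.
- **Bystanders:** the top view showed no change at the bottle, tray and beaker. A few changed pixels at the marker (30) and rack (36) I took to be shadow and the removed arm, and did not check further.

**Did not fit:**
- The last 4 mm of pressing tipped the tip down about 2.5 degrees instead of lowering the arm, because the claws were already resting on the slot edges.
- A first attempt to see the catch was blocked by a finger, so I looked again from a second pose.
- My quick slope printouts were spoilt by outliers, so I redid them with medians.

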